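# Nudge a calibration plate home in its corner nest with a parallel

## Robot

A 6-joint arm with a two-finger parallel gripper is mounted at the origin on a cart in front of the work surface, level with it; the furniture and walls round the work are solid. World frame = base frame: x ahead of the robot, y to its left, z up, the work surface at z = 0. Lengths are in m, angles in rad, forces in N, time in s.
With the tool pointing down it reaches from about 0.275 to 0.75 m from the base axis. Payload 10.2 kg.
Tool frame: the origin (TCP) lies midway between the tips of the shut fingers; the grasp point (between the pads) lies 19 mm behind it; z points along the fingers, y is the line along which they close (so a half turn about z gives the same grasp; the last joint's range is limited). The gripper opens to 85 mm and grips with 20 to 120 N. Pads are 22 mm wide; open, the fingers measure 114 mm over their backs; the gripper's body (76 mm by 85 mm) begins 54 mm behind the grasp point. The pads swing forward as they close: fully open they stand 13 mm farther back than shut.
Start: joints at [-1.463, 0.313, 1.498, -0, 1.331, -0.223], TCP at [0.171, -0.497, 0.211] pointing down, gripper open.
Joint ranges: [-2.94, 2.94], [-0.97, 2.17], [0.19, 2.56], [-1.23, 4.37], [0.02, 3.11], [-2.88, 2.88]. Speed limits (rad/s): [2.39, 2.39, 3.01, 3.14, 3.14, 3.14].

## Interface

Orientations are given as a rotation vector (axis times angle).
In Python, from plant import r gives the robot as it stands. The module is installed in compiled form; this text tells all that it offers.
- The arm moves only by the tool step_arm, never from a script. Its argument "deltas" is text: rows parted by semicolons, each of 7 numbers parted by spaces: the shift along the tool's x, y, z in cm, then the turn, a rotation vector about the tool's x, y, z in rad, then the opening, from 0 (shut) to 1 (fully open). A call has 1 to 12 rows; each row is the pose to reach, as a shift and turn from the pose commanded when the call began, along the tool's axes at that moment; what a row does not reach only later rows make up. A row lasts 1/10 s, in which the tool goes at most 50 mm and 8.59 degrees, less where a joint would pass 70% of its speed; a pose out of reach is approached as far as the arm can. A call with a gripper value outside its range is refused whole. The fingers move at their own pace and stop on an object; "squeeze" is the grip in N (left out, the last holds). Time passes only in rows, so rows that repeat a pose let the fingers close. It gives the time, the measured TCP pose, the force, the opening and the grip force at its end, in the units of the state.
- r.observe(): the state, without advancing time (a new reading comes with each control period).
- r.grab_frame(name): name is "side" or "top" or "wrist"; returns the picture (420x560x3 uint8, red, green, blue); there is no depth.
- r.camera_model(name): a dict with "camera_matrix" (3x3 intrinsics, pixels), "world_from_camera" (4x4, takes a point from camera to world coordinates). Camera axes: x right, y up, looking along -z (the intrinsics and any distortion apply to the point x, -y, -z); pixel columns grow to the right and rows downward; lengths in m; the calibration is good to about 2 mm. A picture is of the moment at which its call begins: read the wrist's pose just before it. camera_model takes no time and is no camera call; for the wrist camera it gives the pose at the moment of the call.
- r.hand_in(): hands the job in; it is judged then, once.
Trained networks look in the newest picture that a camera, given by its name, has taken for a name from the list of things; names that differ only in an ending like _2 or _b are one class to them, and where a whole thing is asked for, a point or a joint stands for the part that bears it (a point fixed in the world has none). Each returns a list of dicts, best first, with "conf" (0 to 1); they miss things now and then, are a little off and sometimes report something else, mostly with a low value. They report only what shows in the picture. A call takes as long as a camera call.
- r.boxes_of(thing, camera): "xy" ([column, row] as shares, 0 to 1, of the picture: columns of its width, rows of its height, amid what is visible of it).
- r.silhouettes(thing, camera): "mask" (420x560 bool, what is visible of it) and "xy" ([column, row] as shares, 0 to 1, of the picture: columns of its width, rows of its height, amid what is visible of it).
The state is a dict: "time_s": time; "q": joint angles; "joint_velocities": joint speeds; "joint_torque": joint torques, N m; "tcp_pos": TCP position; "orientation": TCP orientation; "ft_force": force on the tool from outside, world axes, zero at the start; "wrist_torque": the same for the moment, N m; "width": opening from 0.0 (shut) to 1.0 (fully open); "grip_force": force on a finger pad.
Only numpy, scipy, OpenCV 4.12 (cv2) and the standard library are available. Lean on these libraries where they do the work, as an engineer would, in place of code of your own. Each camera call takes 0.05 s, during which the arm holds its last target. There are 200 camera calls.

## Task

Draw the tallest steel parallel out of its tightly packed box and, holding it in the gripper, nudge the white calibration plate along the nest until it is home square against both rails, then press firmly but gently (about 10 N, never ramming it) on its free corner with the parallel so that it bears on both rails at once; the gripper itself must not touch the plate. Then stand or lay the parallel down on the bare worktop and let go, leaving the plate home, the other parallels in their box and the things round about where they are.

Things in the scene. Friction and masses are not known exactly. Their poses are not given: they have to be found in the camera images.
- nest: Fixed black steel base plate, 165 mm (its x) by 185 mm (its y) by 12 mm high; origin at the centre of its underside on the worktop, z up, x away from the robot, y to the left, yaw within 0.25 rad. Two ground steel rails stand on it along its far (+x) and left (+y) edges and form a rigid square corner. A lug 16 mm wide and 8 mm high stands out at the middle of each end (y = +-92 mm).
- corner (a point): The point of the nest, on the top of its base plate (12 mm above the worktop), where the planes of the two inner rail faces meet; axes as the nest. The rails leave a small open relief here.
- far_rail: The rail on the nest's far (+x) edge, fixed to it, 16 x 150 x 14 mm (top 26 mm above the worktop), along the nest's y from -81.5 to +68.5 mm; inner face at nest x = +64.5 mm. Origin at the centre of its underside.
- left_rail: The rail on the nest's left (+y) edge, fixed to it, 128 x 16 x 14 mm (top 26 mm above the worktop), along the nest's x from -69.5 to +58.5 mm; inner face at nest y = +74.5 mm. Origin at the centre of its underside.
- plate: Loose flat white ceramic plate with black dots, 100 mm (its x) by 120 mm (its y) by 8 mm thick, about 0.26 kg, glazed, sliding easily (friction 0.2 to 0.4), lying on the nest 16 to 38 mm short of home each way, turned up to 0.2 rad; origin at the centre of its underside. Home: its +x edge touches the far rail and its +y edge the left rail, its centre 50 mm and 60 mm from the corner point.
- plate_center (a point): Centre of the plate, half-way up (4 mm above its underside). Pressing it on the free corner (-x, -y) along the nest diagonal with about 10 N settles it on both rails; more than 25 N chips its edges.
- plate_far_left (a point): Corner of the plate at its +x, +y, half-way up: the one that goes into the corner of the nest.
- plate_far_right (a point): Corner of the plate at its +x, -y, half-way up; against the far rail when home.
- plate_near_left (a point): Corner of the plate at its -x, +y, half-way up; against the left rail when home.
- parallel_box: Fixed open hardwood box, 65 mm (its x) by 95.5 mm (its y), walls 21 mm high and 7 mm thick, floor 5 mm; origin at the centre of its underside. Five steel parallels, each 10 mm thick and 80 mm long, stand in it on edge, faces touching, thickness along the box's x, length along its y, in an order that varies.
- parallel_tall: The tallest parallel, 10 mm (its x) by 80 mm (its y) by 56 mm high, about 0.3 kg: the tool. Its top stands 61 mm above the worktop in the box; the next tallest reaches 37 mm. Origin at the centre of its underside.
- tall_center (a point): Centre of the tallest parallel, 28 mm above its underside; axes as the parallel. Fixed clamp towers, less than 250 mm high, stand between box and nest: carry it over them.
- parallel_18: Parallel 18 mm high, stays in the box. Origin at the centre of its underside.
- parallel_24: Parallel 24 mm high, stays in the box.
- parallel_28: Parallel 28 mm high, stays in the box.
- parallel_32: Parallel 32 mm high, stays in the box.
- ring_mid: Bystander: loose steel setting ring, 52 mm across, 18 mm high; origin at the centre of its underside.
- ring_small: Bystander: loose steel setting ring, 42 mm across, 16 mm high; origin at the centre of its underside.
- step_block: Bystander: loose aluminium step gauge block, 30 x 80 x 42 mm; origin at the centre of its underside.
- pin_gauge_b: Bystander: loose pin gauge, 106 mm long, 13 mm high; origin near its middle on the underside.

How it is judged:
By the outcome, as a careful person would: the job done as asked, in the order asked, and still so for the second after the job is handed in, with the robot touching nothing.
It also fails if it takes over 72 s, if anything falls off the work surface, if the arm or the gripper's body presses on something with over 40 N, if the wrist force passes 120 N, or if a joint passes its speed limit or range.

## Working session

There is one attempt and no reset: what is moved stays moved. The work goes in short steps, Python scripts to look and compute and a tool call to move; the robot and the scene stay as the last step left them, time stands still between calls to the robot, and variables do not carry over. Pictures are saved under pics/ and viewed, at most 11 in all, crops included, and the job is handed in when it is done.

Besides the shell and the picture viewer there is one more tool, called after "Call:" by a JSON object that holds its "fn" and its "kwargs". step_arm: Moves the arm, as the interface text tells. Its arguments: {"type":"object","properties":{"deltas":{"type":"string"},"squeeze":{"type":"number"}},"required":["deltas"]}

```bash
mkdir -p pics; cat > h.py <<'E'
import numpy as np, cv2
from scipy.spatial.transform import Rotation as R
from plant import r
def ray(cam,uv,z,M=None):
    """pixel uv (col,row) -> world point on plane z"""
    M=M or r.camera_model(cam); K=np.array(M["camera_matrix"]); T=np.array(M["world_from_camera"])
    d=np.linalg.inv(K)@[uv[0],uv[1],1]; d=T[:3,:3]@[d[0],-d[1],-d[2]]; o=T[:3,3]
    return o+d*(z-o[2])/d[2]
def proj(cam,p,M=None):
    M=M or r.camera_model(cam); K=np.array(M["camera_matrix"]); T=np.linalg.inv(np.array(M["world_from_camera"]))
    c=T[:3,:3]@p+T[:3,3]; q=K@[c[0],-c[1],-c[2]]; return q[:2]/q[2]
def save(cam,name):
    im=r.grab_frame(cam); cv2.imwrite(f"pics/{name}.png",im[:,:,::-1]); return im
def best(thing,cam):
    b=r.boxes_of(thing,cam); return [(np.round(np.array(x["xy"])*[560,420],1),round(x["conf"],2)) for x in b[:2]]
E
python3 - <<'E'
from h import *
print({k:np.round(v,3) if not isinstance(v,str) else v for k,v in r.observe().items()})
for c in("side","top"):
    M=r.camera_model(c); print(c,{k:np.round(v,3).tolist() if not isinstance(v,str) else v for k,v in M.items()})
im=save("top","top0"); save("side","side0")
for t,z in(("plate_center",.016),("plate_far_left",.016),("plate_far_right",.016),("plate_near_left",.016),("corner",.012),("nest",.012),("far_rail",.026),("left_rail",.026),("parallel_box",.02),("parallel_tall",.061),("tall_center",.033),("ring_mid",.018),("ring_small",.016),("step_block",.042),("pin_gauge_b",.013)):
    print(t,[(p.tolist(),c,np.round(ray("top",p,z)[:2],4).tolist()) for p,c in best(t,"top")])
E
```

```text
{'time_s': np.float64(0.0), 'q': array([-1.463,  0.313,  1.498, -0.   ,  1.331, -0.223]), 'joint_velocities': array([-0.   ,  0.001, -0.   , -0.001,  0.001, -0.003]), 'joint_torque': array([ 1.0000e-03, -4.1227e+01, -2.5974e+01, -0.0000e+00,  4.0000e-03,
        0.0000e+00]), 'tcp_pos': array([ 0.17 , -0.496,  0.211]), 'orientation': array([-3.097, -0.517, -0.   ]), 'ft_force': array([-0.36 ,  1.316,  0.564]), 'wrist_torque': array([ 0.018, -0.045,  0.017]), 'grip_force': np.float64(0.0), 'width': np.float64(0.998)}
side {'camera_matrix': [[459.744, 0.0, 275.477], [0.0, 459.744, 205.937], [0.0, 0.0, 1.0]], 'world_from_camera': [[0.762, -0.468, 0.448, 1.079], [0.648, 0.539, -0.539, -0.662], [0.011, 0.7, 0.714, 0.886], [0.0, 0.0, 0.0, 1.0]]}
top {'camera_matrix': [[438.709, 0.0, 282.62], [0.0, 438.709, 205.588], [0.0, 0.0, 1.0]], 'world_from_camera': [[-0.006, 0.994, -0.112, 0.384], [-1.0, -0.005, 0.006, -0.007], [0.005, 0.112, 0.994, 1.527], [0.0, 0.0, 0.0, 1.0]]}
plate_center [([199.9, 239.8], 0.84, [0.4375, 0.2686])]
plate_far_left [([199.5, 235.6], 0.75, [0.4519, 0.2702])]
plate_far_right [([201.3, 233.5], 0.68, [0.4591, 0.2642]), ([369.1, 210.4], 0.52, [0.536, -0.3154])]
plate_near_left [([200.9, 238.3], 0.7, [0.4426, 0.2653])]
corner [([197.0, 222.0], 0.67, [0.4991, 0.2803])]
nest [([201.5, 218.4], 0.67, [0.5115, 0.265])]
far_rail [([201.3, 209.0], 0.58, [0.5427, 0.2636])]
left_rail [([175.3, 228.4], 0.71, [0.4765, 0.3514]), ([363.3, 223.9], 0.43, [0.4885, -0.2921])]
parallel_box [([357.9, 223.5], 0.42, [0.4904, -0.2747]), ([371.2, 211.6], 0.26, [0.5314, -0.3217])]
parallel_tall []
tall_center [([370.1, 210.9], 0.56, [0.5325, -0.3153])]
ring_mid [([262.7, 235.4], 0.57, [0.4513, 0.0531])]
ring_small [([371.2, 212.4], 0.55, [0.529, -0.3225]), ([198.2, 221.6], 0.35, [0.5001, 0.2755])]
step_block [([199.1, 220.6], 0.63, [0.5015, 0.2676]), ([396.5, 235.1], 0.54, [0.4489, -0.4006])]
pin_gauge_b []
```

View pics/top0.png

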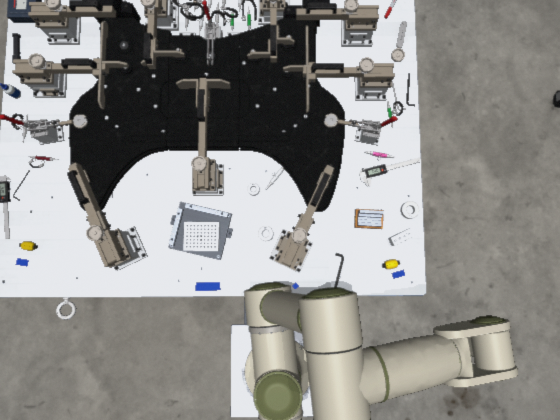

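View pics/side0.png

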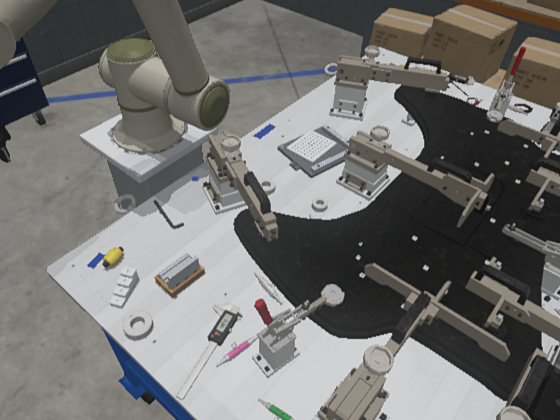

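Top view: nest with plate at about (201,232), box with parallels at (369,218), ring at (265,233), clamp towers at (295,245) and (205,170) between. Side view: the box is at (180,272) with the tall parallel standing clear of the others.

```bash
cat >> h.py <<'E'
def move(p,yaw,s=None):
    """tool-frame shift (cm) and turn to bring TCP to p with tool pointing down, tool y-axis along world angle yaw (mod pi)"""
    s=s or r.observe(); R0=R.from_rotvec(s["orientation"]).as_matrix()
    out=[]
    for k in(0,np.pi):
        y=np.array([np.cos(yaw+k),np.sin(yaw+k),0]); z=np.array([0,0,-1.]); Rt=np.c_[np.cross(y,z),y,z]
        out.append(R.from_matrix(R0.T@Rt).as_rotvec())
    out.sort(key=np.linalg.norm)
    return np.round(R0.T@(np.array(p)-s["tcp_pos"])*100,2).tolist(), [np.round(o,3).tolist() for o in out]
E
python3 - <<'E'
from h import *
s=r.observe(); R0=R.from_rotvec(s["orientation"]).as_matrix(); print(np.round(R0,3))
T=np.array(r.camera_model("wrist")["world_from_camera"]); print("cam in tool",np.round(R0.T@(T[:3,3]-s["tcp_pos"]),3),np.round(R0.T@T[:3,:3],2).tolist())
r.grab_frame("top")
for t,z in(("nest",.012),("plate",.02),("parallel_box",.03)):
  for x in r.silhouettes(t,"top")[:2]:
    c=max(cv2.findContours(x["mask"].astype(np.uint8),0,2)[0],key=cv2.contourArea)
    b=cv2.boxPoints(cv2.minAreaRect(c)); print(t,x["conf"],[np.round(ray("top",p,z)[:2],3).tolist() for p in b])
print(move([.51,-.31,.22],0))
E
```

```text
[[ 0.946  0.325 -0.   ]
 [ 0.325 -0.946 -0.   ]
 [-0.     0.    -1.   ]]
cam in tool [ 0.07  -0.    -0.162] [[-0.0, 0.96, 0.28], [1.0, -0.0, 0.0], [0.0, 0.28, -0.96]]
nest 0.73 [[0.415, 0.392], [0.58, 0.356], [0.528, 0.142], [0.363, 0.18]]
nest 0.28 [[0.444, -0.378], [0.477, -0.453], [0.446, -0.466], [0.413, -0.39]]
plate 0.73 [[0.502, 0.327], [0.502, 0.203], [0.399, 0.202], [0.4, 0.325]]
parallel_box 0.46 [[0.506, -0.234], [0.541, -0.269], [0.477, -0.335], [0.442, -0.3]]
([38.17, -6.62, -0.89], [[-0.0, -0.0, -1.24], [-0.0, 0.0, 1.902]])
```

Call:
{"fn": "step_arm", "kwargs": {"deltas": "38 -6.6 -4 0 0 -1.24 0.6;38 -6.6 -4 0 0 -1.24 0.6;38 -6.6 -4 0 0 -1.24 0.6;38 -6.6 -4 0 0 -1.24 0.6;38 -6.6 -4 0 0 -1.24 0.6;38 -6.6 -4 0 0 -1.24 0.6;38 -6.6 -4 0 0 -1.24 0.6;38 -6.6 -4 0 0 -1.24 0.6;38 -6.6 -4 0 0 -1.24 0.6;38 -6.6 -4 0 0 -1.24 0.6;38 -6.6 -4 0 0 -1.24 0.6;38 -6.6 -4 0 0 -1.24 0.6"}}

```text
time_s: 2.25
tcp_pos: [0.5079, -0.3112, 0.2511]
orientation: [-2.224, -2.219, 0.0]
ft_force: [-0.5, 0.2, 0.5]
width: 0.601
grip_force: 0.0
```

```bash
python3 - <<'E'
from h import *
s=r.observe(); print(s["time_s"],s["tcp_pos"],s["q"],s["width"])
save("wrist","w1")
for t,z in(("parallel_box",.021),("tall_center",.061)): print(t,[(p.tolist(),c,np.round(ray("wrist",p,z)[:2],4).tolist()) for p,c in best(t,"wrist")])
for t,z in(("parallel_tall",.061),("parallel_box",.021),("parallel_32",.037)):
  for x in r.silhouettes(t,"wrist")[:2]:
    c=max(cv2.findContours(x["mask"].astype(np.uint8),0,2)[0],key=cv2.contourArea)
    b=cv2.boxPoints(cv2.minAreaRect(c)); print(t,x["conf"],np.round(b).tolist(),[np.round(ray("wrist",p,z)[:2],3).tolist() for p in b])
E
```

```text
2.25 [ 0.50789133 -0.31121828  0.25112334] [-7.46243594e-01  4.50167882e-01  1.19861790e+00 -3.71194405e-05
  1.49290898e+00 -7.44060564e-01] 0.6009089986359613
parallel_box [([260.9, 157.5], 0.74, [0.4826, -0.2832]), ([265.1, 181.1], 0.21, [0.4876, -0.3144])]
tall_center [([294.4, 185.9], 0.77, [0.525, -0.3128])]
parallel_tall 0.68 [[283.0, 213.0], [287.0, 151.0], [295.0, 151.0], [291.0, 213.0]] [[0.512, -0.347], [0.516, -0.271], [0.525, -0.271], [0.522, -0.347]]
parallel_tall 0.56 [[291.0, 219.0], [295.0, 152.0], [304.0, 152.0], [300.0, 219.0]] [[0.521, -0.354], [0.525, -0.272], [0.536, -0.273], [0.532, -0.355]]
parallel_box 0.74 [[255.0, 214.0], [259.0, 142.0], [308.0, 145.0], [304.0, 216.0]] [[0.473, -0.36], [0.48, -0.264], [0.544, -0.267], [0.541, -0.363]]
parallel_32 0.81 [[268.0, 211.0], [271.0, 150.0], [279.0, 150.0], [276.0, 211.0]] [[0.492, -0.351], [0.497, -0.272], [0.507, -0.272], [0.503, -0.351]]
parallel_32 0.78 [[276.0, 210.0], [279.0, 150.0], [287.0, 150.0], [283.0, 210.0]] [[0.502, -0.35], [0.507, -0.272], [0.516, -0.272], [0.512, -0.35]]
```

View pics/w1.png

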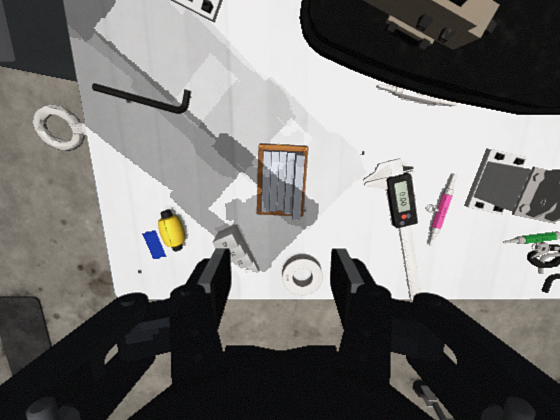

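The box is at (282,180), with the tall parallel probably in its rightmost slot at (297,186). I go closer and check.

```bash
python3 - <<'E'
from h import *
print(move([.528,-.314,.13],-.055))
E
```

```text
([-0.31, 1.97, 12.12], [[0.0, 0.0, 0.054], [-0.0, 0.0, -3.087]])
```

Call:
{"fn": "step_arm", "kwargs": {"deltas": "-0.3 2 12 0 0 0.055 0.5;-0.3 2 12 0 0 0.055 0.5;-0.3 2 12 0 0 0.055 0.5;-0.3 2 12 0 0 0.055 0.5;-0.3 2 12 0 0 0.055 0.5"}}

```text
time_s: 3.05
tcp_pos: [0.5287, -0.3141, 0.1323]
orientation: [2.281, 2.158, 0.0]
ft_force: [0.0, -0.3, 0.2]
width: 0.496
grip_force: 0.0
```

```bash
python3 - <<'E'
from h import *
s=r.observe(); print(s["time_s"],s["tcp_pos"],s["width"])
im=r.grab_frame("wrist"); M=r.camera_model("wrist")
for t,z in(("parallel_tall",.061),("parallel_box",.021),("parallel_32",.037)):
  for x in r.silhouettes(t,"wrist")[:3]:
    c=max(cv2.findContours(x["mask"].astype(np.uint8),0,2)[0],key=cv2.contourArea)
    b=cv2.boxPoints(cv2.minAreaRect(c)); print(t,x["conf"],np.round(b).tolist(),[np.round(ray("wrist",p,z,M)[:2],4).tolist() for p in b])
c=proj("wrist",[.52,-.314,.03],M).astype(int); print(c)
c0=max(c[0]-140,0);r0=max(c[1]-105,0); print(c0,r0)
cv2.imwrite("pics/w2.png",cv2.resize(im[r0:r0+210,c0:c0+280,::-1],None,fx=2.5,fy=2.5))
E
```

```text
3.05 [ 0.52873354 -0.31408903  0.13226038] 0.4964474210641631
parallel_tall 0.93 [[274.0, 160.0], [288.0, 160.0], [288.0, 260.0], [274.0, 260.0]] [[0.5264, -0.2711], [0.5373, -0.2717], [0.5332, -0.3572], [0.5212, -0.3565]]
parallel_box 0.89 [[222.0, 246.0], [224.0, 148.0], [295.0, 150.0], [294.0, 247.0]] [[0.4691, -0.3575], [0.481, -0.2628], [0.5454, -0.2675], [0.5397, -0.3629]]
parallel_32 0.94 [[253.0, 160.0], [263.0, 160.0], [265.0, 242.0], [255.0, 242.0]] [[0.5081, -0.273], [0.5167, -0.2732], [0.5132, -0.3492], [0.5039, -0.3489]]
parallel_32 0.87 [[242.0, 161.0], [253.0, 161.0], [256.0, 244.0], [244.0, 244.0]] [[0.4981, -0.2733], [0.5079, -0.2735], [0.504, -0.3507], [0.4934, -0.3504]]
parallel_32 0.69 [[264.0, 160.0], [276.0, 160.0], [276.0, 247.0], [264.0, 247.0]] [[0.5172, -0.2734], [0.5276, -0.274], [0.5227, -0.3549], [0.5115, -0.3542]]
[270 203]
130 98
```

View pics/w2.png

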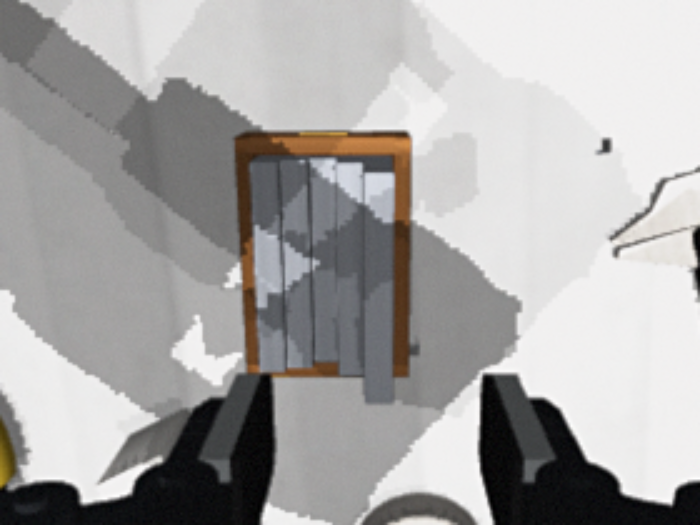

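The close view confirms it: the tall parallel is the rightmost one, its top face running from (364,172) to (392,400) in the crop, with the 32 mm parallel beside it.

```bash
python3 - <<'E'
from h import *
print(move([.5293,-.3145,.0405],-.054))
E
```

```text
([-0.01, 0.02, 9.24], [[0.002, 0.002, -0.001], [0.003, -0.004, 3.14]])
```

Call:
{"fn": "step_arm", "kwargs": {"deltas": "0 0 5 0 0 0 0.4;0 0 8 0 0 0 0.4;0 0 9 0 0 0 0.4;0 0 9 0 0 0 0.4;0 0 9 0 0 0 0.4"}}

```text
time_s: 3.75
tcp_pos: [0.5294, -0.3145, 0.0432]
orientation: [2.279, 2.157, 0.0]
ft_force: [0.1, 0.6, 0.1]
width: 0.401
grip_force: 0.0
```

```bash
python3 - <<'E'
from h import *
for i in range(4):
    s=r.observe(); print(s["time_s"],np.round(s["tcp_pos"],4),s["width"],s["ft_force"].round(1)); r.grab_frame("side")
E
```

```text
3.75 [ 0.5294 -0.3145  0.0432] 0.4006477367992942 [0.1 0.6 0.1]
3.8 [ 0.5294 -0.3145  0.0433] 0.40061195193934224 [-1.2 -1.2  0.2]
3.85 [ 0.5293 -0.3144  0.0432] 0.39988879023275636 [-0.2 -0.2  0.5]
3.9 [ 0.5292 -0.3143  0.0429] 0.399257737065511 [ 0.2  0.3 -0.4]
```

Call:
{"fn": "step_arm", "kwargs": {"deltas": "0 0 0.25 0 0 0 0.4;0 0 0.25 0 0 0 0.4;0 0 0.25 0 0 0 0;0 0 0.25 0 0 0 0;0 0 0.25 0 0 0 0;0 0 0.25 0 0 0 0;0 0 0.25 0 0 0 0;0 0 0.25 0 0 0 0;0 0 0.25 0 0 0 0;0 0 0.25 0 0 0 0", "squeeze": 100}}

```text
time_s: 4.95
tcp_pos: [0.5286, -0.3138, 0.0389]
orientation: [2.281, 2.159, 0.0]
ft_force: [1.5, 1.0, 5.7]
width: 0.047
grip_force: 99.3
```

Call:
{"fn": "step_arm", "kwargs": {"deltas": "0 0 -0.3 0 0 0 0;0 0 -0.7 0 0 0 0;0 0 -1.2 0 0 0 0;0 0 -1.7 0 0 0 0"}}

```text
time_s: 5.35
tcp_pos: [0.5282, -0.3136, 0.0557]
orientation: [-2.281, -2.159, 0.0]
ft_force: [0.7, -0.1, -2.5]
width: 0.042
grip_force: 98.4
```

```bash
python3 - <<'E'
from h import *
s=r.observe(); print(s["time_s"],np.round(s["tcp_pos"],4),s["width"],s["grip_force"],s["ft_force"].round(1))
im=r.grab_frame("wrist")
a=cv2.resize(im[100:310,130:410,::-1],None,fx=1.4,fy=1.4)
im=r.grab_frame("side")
b=cv2.resize(im[220:325,120:260,::-1],None,fx=2.8,fy=2.8)
cv2.imwrite("pics/c3.png",np.hstack([a,b]))
E
```

```text
5.35 [ 0.5282 -0.3136  0.0557] 0.04220123875034144 98.44114556908607 [ 0.7 -0.1 -2.5]
```

View pics/c3.png

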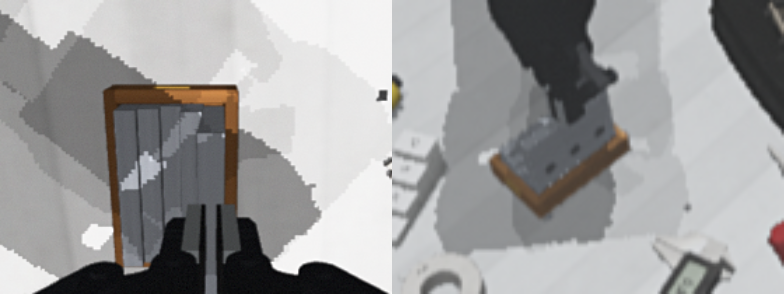

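The wrist crop shows the bar rising between the fingers. In the side crop the tall parallel stands proud of the box while the others stay put.

Call:
{"fn": "step_arm", "kwargs": {"deltas": "0 0 -1 0 0 0 0;0 0 -2 0 0 0 0;0 0 -3 0 0 0 0;0 0 -4 0 0 0 0;0 0 -6 0 0 0 0;0 0 -10 0 0 0 0;0 0 -14 0 0 0 0;0 0 -18 0 0 0 0;0 0 -22 0 0 0 0;0 0 -26 0 0 0 0;0 0 -27 0 0 0 0;0 0 -27 0 0 0 0"}}

```text
time_s: 6.65
tcp_pos: [0.5286, -0.3138, 0.3267]
orientation: [2.28, 2.158, 0.0]
ft_force: [0.3, -1.0, -3.6]
width: 0.043
grip_force: 98.6
```

```bash
python3 - <<'E'
from h import *
s=r.observe(); print(s["time_s"],np.round(s["tcp_pos"],4),s["q"].round(2),s["width"],s["grip_force"],s["ft_force"].round(1))
print(move([.36,.27,.33],-.2),move([.36,.27,.33],-.2+np.pi))
r.grab_frame("wrist")
M=r.camera_model("wrist")
for x in r.silhouettes("parallel_tall","wrist")[:2]:
    c=max(cv2.findContours(x["mask"].astype(np.uint8),0,2)[0],key=cv2.contourArea); b=cv2.boxPoints(cv2.minAreaRect(c)); print(x["conf"],b.round().tolist())
E
```

```text
6.65 [ 0.5286 -0.3138  0.3267] [-0.73  0.48  0.96 -0.    1.7  -0.67] 0.04278381741744666 98.62425327301025 [ 0.3 -1.  -3.6]
([57.37, -20.04, -0.46], [[0.002, 0.001, 0.145], [-0.002, 0.003, -2.997]]) ([57.37, -20.04, -0.46], [[0.002, 0.001, 0.145], [-0.002, 0.003, -2.997]])
0.89 [[268.0, 332.0], [271.0, 175.0], [292.0, 175.0], [289.0, 332.0]]
```

Call:
{"fn": "step_arm", "kwargs": {"deltas": "44 -10.5 -1 0 0 0.15 0;44 -10.5 -1 0 0 0.15 0;44 -10.5 -1 0 0 0.15 0;44 -10.5 -1 0 0 0.15 0;44 -10.5 -1 0 0 0.15 0;44 -10.5 -1 0 0 0.15 0;44 -10.5 -1 0 0 0.15 0;44 -10.5 -1 0 0 0.15 0;44 -10.5 -1 0 0 0.15 0;44 -10.5 -1 0 0 0.15 0;44 -10.5 -1 0 0 0.15 0;44 -10.5 -1 0 0 0.15 0"}}

```text
time_s: 7.95
tcp_pos: [0.4477, 0.1306, 0.3344]
orientation: [-2.437, -1.981, 0.003]
ft_force: [-0.3, 0.1, -3.0]
width: 0.042
grip_force: 98.7
```

```bash
python3 - <<'E'
from h import *
s=r.observe(); print(s["time_s"],np.round(s["tcp_pos"],4),s["q"].round(2),s["orientation"].round(3),s["width"],s["grip_force"])
save("wrist","w4"); M=r.camera_model("wrist")
for t,z in(("plate_center",.016),("plate_far_left",.016),("plate_far_right",.016),("plate_near_left",.016),("corner",.012),("ring_mid",.018)):
    print(t,[(p.tolist(),c,np.round(ray("wrist",p,z,M)[:2],4).tolist()) for p,c in best(t,"wrist")])
for t,z in(("nest",.012),("plate",.02),("far_rail",.026),("left_rail",.026)):
  for x in r.silhouettes(t,"wrist")[:1]:
    c=max(cv2.findContours(x["mask"].astype(np.uint8),0,2)[0],key=cv2.contourArea)
    b=cv2.boxPoints(cv2.minAreaRect(c)); print(t,x["conf"],b.round().tolist(),[np.round(ray("wrist",p,z,M)[:2],4).tolist() for p in b])
E
```

```text
7.95 [0.4477 0.1306 0.3344] [ 0.03  0.12  1.42 -0.    1.6   0.24] [-2.437 -1.981  0.003] 0.041575392633087536 98.66720862686634
plate_center [([266.3, 75.9], 0.71, [0.4552, 0.2705]), ([272.6, 10.1], 0.3, [0.4826, 0.3523])]
plate_far_left []
plate_far_right [([265.6, 78.9], 0.97, [0.4533, 0.2667])]
plate_near_left [([266.0, 80.8], 0.67, [0.4533, 0.264])]
corner [([299.2, 53.1], 0.59, [0.5094, 0.2914])]
ring_mid [([279.9, 231.6], 0.69, [0.4244, 0.0255]), ([305.8, 215.1], 0.66, [0.4732, 0.0455])]
nest 0.68 [[221.0, 0.0], [336.0, 0.0], [336.0, 148.0], [221.0, 148.0]] [[0.4141, 0.3807], [0.5729, 0.3473], [0.5412, 0.1443], [0.3609, 0.1821]]
plate 0.82 [[222.0, 42.0], [291.0, 28.0], [309.0, 116.0], [240.0, 129.0]] [[0.4031, 0.3269], [0.5036, 0.3237], [0.5066, 0.2019], [0.3983, 0.2037]]
far_rail 0.82 [[316.0, 132.0], [323.0, 21.0], [336.0, 22.0], [329.0, 133.0]] [[0.5131, 0.1762], [0.5475, 0.3214], [0.5649, 0.3168], [0.5323, 0.1711]]
left_rail 0.62 [[229.0, 17.0], [229.0, -1.0], [320.0, 2.0], [320.0, 20.0]] [[0.4203, 0.353], [0.4265, 0.3739], [0.5485, 0.3448], [0.5441, 0.3235]]
```

View pics/w4.png

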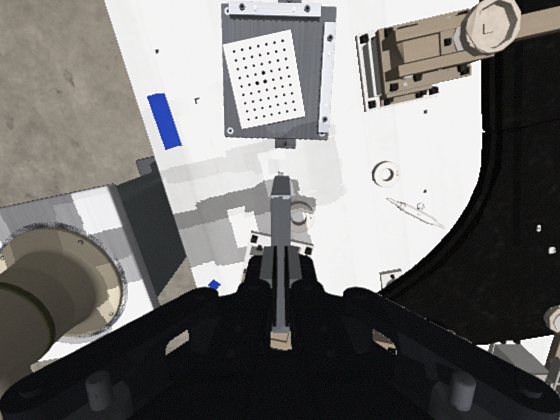

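The wrist view shows the nest around (280,70), the far rail at right (325,75) and the left rail at top (275,10). The tilted plate has corners (222,42), (291,28), (309,116) and (240,129); the parallel hangs at (280,180–340).

```bash
cat >> h.py <<'E'
C=np.array([.5503,.3263]); NY=-.233; ex=np.array([np.cos(NY),np.sin(NY)]); ey=np.array([-ex[1],ex[0]])
def nest(a,b,z,yaw=NY):
    """move TCP to (a,b) m from the corner along nest axes"""
    return move([*(C+a*ex+b*ey),z],yaw)
def where():
    s=r.observe(); d=s["tcp_pos"][:2]-C; print(s["time_s"],"a,b mm",(d@ex*1e3).round(1),(d@ey*1e3).round(1),"z",(s["tcp_pos"][2]*1e3).round(1),"F nest",np.round([s["ft_force"][:2]@ex,s["ft_force"][:2]@ey,s["ft_force"][2]],1),"w",s["width"].round(3),"q6",s["q"][5].round(2))
E
python3 -c "
from h import *
where();print(nest(-.165,-.083,.08),nest(-.165,-.083,.0495))"
```

```text
Traceback (most recent call last):
  File "h.py", line 30, in where
    s=r.observe(); d=s["tcp_pos"][:2]-C; print(s["time_s"],"a,b mm",(d@ex*1e3).round(1),(d@ey*1e3).round(1),"z",(s["tcp_pos"][2]*1e3).round(1),"F nest",np.round([s["ft_force"][:2]@ex,s["ft_force"][:2]@ey,s["ft_force"][2]],1),"w",s["width"].round(3),"q6",s["q"][5].round(2))
                                                                                                                                                                                                                                     ^^^^^^^^^^^^^^^^
AttributeError: 'float' object has no attribute 'round'
```

```bash
sed -i 's/s\["width"\].round(3)/round(s["width"],3)/' h.py
python3 -c "
from h import *
where();print(nest(-.165,-.083,.08),nest(-.165,-.083,.0495))"
```

```text
8.5 a,b mm -54.7 -213.4 z 335.6 F nest [ 0.   0.2 -3. ] w 0.043 q6 0.24
([13.34, -10.67, 25.56], [[0.0, -0.0, 0.028], [0.0, 0.0, -3.114]]) ([13.34, -10.67, 28.61], [[0.0, -0.0, 0.028], [0.0, 0.0, -3.114]])
```

Call:
{"fn": "step_arm", "kwargs": {"deltas": "13.3 -10.7 0 0 0 0.028 0;13.3 -10.7 0 0 0 0.028 0;13.3 -10.7 0 0 0 0.028 0;13.3 -10.7 0 0 0 0.028 0;13.3 -10.7 8 0 0 0.028 0;13.3 -10.7 15 0 0 0.028 0;13.3 -10.7 20 0 0 0.028 0;13.3 -10.7 24 0 0 0.028 0;13.3 -10.7 25.5 0 0 0.028 0;13.3 -10.7 25.5 0 0 0.028 0;13.3 -10.7 25.5 0 0 0.028 0"}}

```text
time_s: 9.6
tcp_pos: [0.3704, 0.2835, 0.0812]
orientation: [-2.464, -1.948, 0.001]
ft_force: [0.0, 0.7, -3.2]
width: 0.041
grip_force: 99.0
```

```bash
python3 -c "
from h import *
where();print(nest(-.165,-.083,.0495))
r.grab_frame('wrist');M=r.camera_model('wrist')
for t,z in(('plate',.02),('parallel_tall',.048)):
  for x in r.silhouettes(t,'wrist')[:1]:
    c=max(cv2.findContours(x['mask'].astype(np.uint8),0,2)[0],key=cv2.contourArea)
    b=cv2.boxPoints(cv2.minAreaRect(c)); print(t,x['conf'],b.round().tolist(),[((ray('wrist',p,z,M)[:2]-C)@np.c_[ex,ey]*1e3).round(1).tolist() for p in b])
"
```

```text
9.6 a,b mm -165.2 -83.2 z 81.2 F nest [-0.1  0.6 -3.2] w 0.041 q6 0.63
([0.02, 0.02, 3.17], [[-0.001, 0.0, 0.0], [-0.001, -0.001, -3.142]])
parallel_tall 0.72 [[270.0, 175.0], [291.0, 175.0], [291.0, 332.0], [270.0, 332.0]] [[-171.4, -44.9], [-157.5, -44.9], [-156.3, -168.1], [-172.6, -168.0]]
```

Call:
{"fn": "step_arm", "kwargs": {"deltas": "0 0 1.5 0 0 0 0;0 0 3.1 0 0 0 0;0 0 3.1 0 0 0 0;0 0.3 3.1 0 0 0 0;0 0.6 3.1 0 0 0 0;0 1 3.1 0 0 0 0;0 1.4 3.1 0 0 0 0;0 1.8 3.1 0 0 0 0;0 2.2 3.1 0 0 0 0;0 2.6 3.1 0 0 0 0;0 2.8 3.1 0 0 0 0;0 3 3.1 0 0 0 0"}}

```text
time_s: 10.95
tcp_pos: [0.3993, 0.2764, 0.0495]
orientation: [-2.464, -1.948, 0.001]
ft_force: [-0.5, 1.7, -2.0]
width: 0.043
grip_force: 98.7
```

```bash
python3 -c "
from h import *
where()
"
```

```text
10.95 a,b mm -135.4 -83.4 z 49.5 F nest [-0.9  1.5 -2. ] w 0.043 q6 0.6
```

Call:
{"fn": "step_arm", "kwargs": {"deltas": "0 0.25 0 0 0 0 0;0 0.5 0 0 0 0 0;0 0.75 0 0 0 0 0;0 1 0 0 0 0 0;0 1.25 0 0 0 0 0;0 1.5 0 0 0 0 0;0 1.75 0 0 0 0 0;0 2 0 0 0 0 0;0 2.2 0 0 0 0 0;0 2.3 0 0 0 0 0;0 2.4 0 0 0 0 0"}}

```text
time_s: 12.05
tcp_pos: [0.4226, 0.2709, 0.0496]
orientation: [-2.465, -1.948, 0.0]
ft_force: [-2.2, 0.4, -2.3]
width: 0.045
grip_force: 99.1
```

```bash
python3 -c "
from h import *
where()
for i in range(2): r.grab_frame('side'); where()
"
```

```text
12.05 a,b mm -111.5 -83.4 z 49.6 F nest [-2.3 -0.2 -2.3] w 0.045 q6 0.57
12.1 a,b mm -111.3 -83.4 z 49.6 F nest [-1.7  0.4 -2.5] w 0.042 q6 0.57
12.15 a,b mm -111.3 -83.4 z 49.6 F nest [-1.3  0.5 -1.7] w 0.04 q6 0.57
```

Call:
{"fn": "step_arm", "kwargs": {"deltas": "0 0.1 0 0 0 0 0;0 0.2 0 0 0 0 0;0 0.3 0 0 0 0 0;0 0.4 0 0 0 0 0"}}

```text
time_s: 12.55
tcp_pos: [0.4266, 0.2699, 0.0496]
orientation: [2.465, 1.948, -0.0]
ft_force: [-1.3, 1.9, -3.0]
width: 0.046
grip_force: 99.0
```

Call:
{"fn": "step_arm", "kwargs": {"deltas": "0 0.1 0 0 0 0 0;0 0.15 0 0 0 0 0"}}

```text
time_s: 12.75
tcp_pos: [0.4281, 0.2696, 0.0496]
orientation: [2.465, 1.948, 0.0]
ft_force: [-0.9, -0.4, -3.6]
width: 0.043
grip_force: 98.9
```

Call:
{"fn": "step_arm", "kwargs": {"deltas": "0 0.05 0 0 0 0 0;0 0.1 0 0 0 0 0;0 0.15 0 0 0 0 0"}}

```text
time_s: 13.05
tcp_pos: [0.4295, 0.2693, 0.0496]
orientation: [-2.465, -1.948, 0.0]
ft_force: [-1.6, 0.2, -3.6]
width: 0.042
grip_force: 98.8
```

Call:
{"fn": "step_arm", "kwargs": {"deltas": "0 0.05 0 0 0 0 0;0 0.1 0 0 0 0 0"}}

```text
time_s: 13.25
tcp_pos: [0.4305, 0.269, 0.0496]
orientation: [2.465, 1.948, -0.0]
ft_force: [-1.9, -0.5, -3.1]
width: 0.042
grip_force: 98.8
```

```bash
python3 -c "
from h import *
where()
im=save('wrist','w5')
a=proj('wrist',[*(C-.05*ex-.06*ey),.02]);print(a)
for t,z in(('plate',.02),('far_rail',.012)):
  for x in r.silhouettes(t,'wrist')[:1]:
    c=max(cv2.findContours(x['mask'].astype(np.uint8),0,2)[0],key=cv2.contourArea)
    b=cv2.boxPoints(cv2.minAreaRect(c)); print(t,x['conf'],b.round().tolist(),[((ray('wrist',p,z)[:2]-C)@np.c_[ex,ey]*1e3).round(1).tolist() for p in b])
"
```

```text
13.25 a,b mm -103.4 -83.4 z 49.6 F nest [-1.7 -1.  -3.1] w 0.042 q6 0.56
[361.25025034 197.5277356 ]
plate 0.78 [[286.0, 311.0], [287.0, 154.0], [441.0, 155.0], [440.0, 312.0]] [[-99.6, -146.7], [-99.4, -31.4], [-1.3, -32.2], [15.0, -147.7]]
far_rail 0.75 [[409.0, 318.0], [445.0, 104.0], [481.0, 110.0], [445.0, 325.0]] [[-3.4, -159.0], [0.5, -1.1], [24.1, -4.8], [25.6, -164.5]]
```

View pics/w5.png

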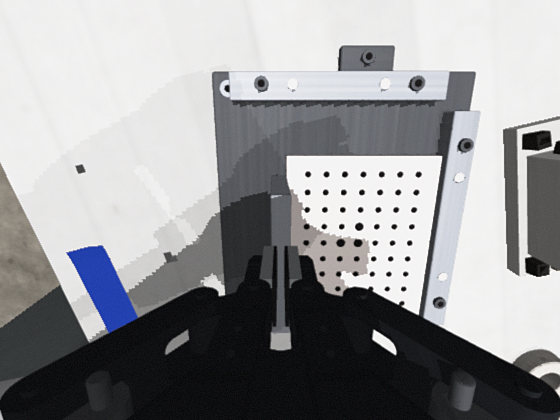

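The plate has squared up against the parallel, its +x edge (441,156) within a millimetre or two of the far rail.

Call:
{"fn": "step_arm", "kwargs": {"deltas": "0 0.05 0 0 0 0 0;0 0.1 0 0 0 0 0"}}

```text
time_s: 13.6
tcp_pos: [0.4313, 0.2689, 0.0496]
orientation: [-2.464, -1.948, 0.0]
ft_force: [-2.0, -0.6, -1.7]
width: 0.045
grip_force: 99.1
```

Call:
{"fn": "step_arm", "kwargs": {"deltas": "0 0.05 0 0 0 0 0;0 0.1 0 0 0 0 0"}}

```text
time_s: 13.8
tcp_pos: [0.4323, 0.2687, 0.0497]
orientation: [-2.464, -1.948, 0.0]
ft_force: [-2.8, 1.5, -0.6]
width: 0.042
grip_force: 99.5
```

Call:
{"fn": "step_arm", "kwargs": {"deltas": "0 0.05 0 0 0 0 0;0 0.05 0 0 0 0 0"}}

```text
time_s: 14.0
tcp_pos: [0.4329, 0.2686, 0.0496]
orientation: [-2.465, -1.948, 0.0]
ft_force: [-2.8, 0.6, -0.8]
width: 0.043
grip_force: 99.5
```

Call:
{"fn": "step_arm", "kwargs": {"deltas": "0 0.03 0 0 0 0 0;0 0.03 0 0 0 0 0"}}

```text
time_s: 14.2
tcp_pos: [0.4331, 0.2685, 0.0496]
orientation: [-2.465, -1.948, 0.0]
ft_force: [-2.6, 1.3, -1.1]
width: 0.041
grip_force: 99.6
```

Call:
{"fn": "step_arm", "kwargs": {"deltas": "0 0.05 0 0 0 0 0;0 0.05 0 0 0 0 0"}}

```text
time_s: 14.4
tcp_pos: [0.4336, 0.2683, 0.0496]
orientation: [-2.464, -1.948, 0.0]
ft_force: [-3.5, 1.0, -0.2]
width: 0.042
grip_force: 99.5
```

Call:
{"fn": "step_arm", "kwargs": {"deltas": "0 0.05 0 0 0 0 0;0 0.05 0 0 0 0 0"}}

```text
time_s: 14.6
tcp_pos: [0.4342, 0.2682, 0.0496]
orientation: [-2.465, -1.948, 0.0]
ft_force: [-3.9, 1.9, 0.7]
width: 0.043
grip_force: 99.5
```

Call:
{"fn": "step_arm", "kwargs": {"deltas": "0 -1 0 0 0 0 0;0 -2 0 0 0 0 0;0 -2 -3 0 0 0 0;0 -2 -5 0 0 0 0;0 -2 -5 0 0 0 0"}}

```text
time_s: 15.1
tcp_pos: [0.4157, 0.2735, 0.1019]
orientation: [2.462, 1.948, 0.008]
ft_force: [0.3, 0.2, -2.8]
width: 0.043
grip_force: 99.3
```

```bash
python3 -c "
from h import *
where()
print(nest(-.052,-.172,.098,NY+np.pi/2))
r.grab_frame('wrist')
for t,z in(('plate',.02),('parallel_tall',.065)):
  for x in r.silhouettes(t,'wrist')[:1]:
    c=max(cv2.findContours(x['mask'].astype(np.uint8),0,2)[0],key=cv2.contourArea)
    b=cv2.boxPoints(cv2.minAreaRect(c)); print(t,x['conf'],b.round().tolist(),[((ray('wrist',p,z)[:2]-C)@np.c_[ex,ey]*1e3).round(1).tolist() for p in b])
"
```

```text
15.1 a,b mm -118.8 -82.5 z 101.9 F nest [ 0.2  0.3 -2.8] w 0.043 q6 0.58
([-8.96, 6.67, 0.39], [[0.006, 0.002, -1.57], [0.002, -0.006, 1.571]])
plate 0.73 [[301.0, 150.0], [426.0, 150.0], [426.0, 281.0], [301.0, 281.0]] [[-103.8, -33.3], [-4.1, -33.3], [11.6, -150.1], [-101.6, -150.0]]
```

Call:
{"fn": "step_arm", "kwargs": {"deltas": "-9 6.7 0 0 0 -0.785 0;-9 6.7 0 0 0 -1.57 0;-9 6.7 0 0 0 -1.57 0;-9 6.7 0 0 0 -1.57 0;-9 6.7 0 0 0 -1.57 0;-9 6.7 0 0 0 -1.57 0;-9 6.7 0 0 0 -1.57 0;-9 6.7 0 0 0 -1.57 0;-9 6.7 0 0 0 -1.57 0;-9 6.7 0 0 0 -1.57 0;-9 6.7 0 0 0 -1.57 0;-9 6.7 0 0 0 -1.57 0"}}

```text
time_s: 16.45
tcp_pos: [0.4584, 0.1697, 0.0983]
orientation: [-0.365, -3.118, 0.001]
ft_force: [0.3, -0.2, -2.8]
width: 0.04
grip_force: 99.2
```

```bash
python3 -c "
from h import *
where()
print(nest(-.052,-.172,.0495,NY+np.pi/2))
im=r.grab_frame('wrist'); cv2.imwrite('pics/w6.png',im[:,:,::-1])
for t,z in(('plate',.02),('parallel_tall',.065),('tall_center',.065),('far_rail',.026)):
  for x in r.silhouettes(t,'wrist')[:1]:
    c=max(cv2.findContours(x['mask'].astype(np.uint8),0,2)[0],key=cv2.contourArea)
    b=cv2.boxPoints(cv2.minAreaRect(c)); print(t,x['conf'],b.round().tolist(),[((ray('wrist',p,z)[:2]-C)@np.c_[ex,ey]*1e3).round(1).tolist() for p in b])
"
```

```text
16.45 a,b mm -53.2 -173.6 z 98.3 F nest [ 0.4 -0.1 -2.8] w 0.04 q6 -1.22
([-0.13, 0.16, 4.88], [[-0.001, -0.002, 0.0], [0.003, -0.001, -3.142]])
plate 0.57 [[304.0, 267.0], [305.0, 152.0], [455.0, 153.0], [454.0, 268.0]] [[-0.4, -152.4], [-101.5, -153.3], [-99.9, -33.0], [1.6, -18.0]]
parallel_tall 0.75 [[270.0, 174.0], [291.0, 174.0], [291.0, 332.0], [270.0, 332.0]] [[-91.1, -179.6], [-91.0, -165.7], [32.6, -164.9], [32.5, -181.2]]
tall_center 0.6 [[271.0, 176.0], [291.0, 176.0], [292.0, 332.0], [272.0, 332.0]] [[-89.6, -179.1], [-89.6, -165.8], [32.8, -164.1], [32.8, -179.6]]
far_rail 0.85 [[316.0, 266.0], [470.0, 264.0], [470.0, 286.0], [316.0, 288.0]] [[-3.9, -141.9], [-5.5, -8.1], [16.4, -4.0], [18.0, -141.0]]
```

View pics/w6.png

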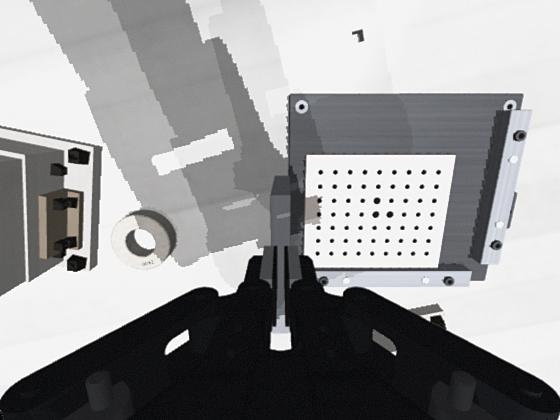

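The wrist view (far rail now at the bottom) shows the plate flush on the far rail along row 268. Its +y edge, at column 455, is about 33 mm short of the left rail (485–497); the parallel still sits straight in the fingers.

Call:
{"fn": "step_arm", "kwargs": {"deltas": "0 0 2.5 0 0 0 0;0 0 4.85 0 0 0 0;0 0 4.85 0 0 0 0;0 0.3 4.85 0 0 0 0;0 0.6 4.85 0 0 0 0;0 0.9 4.85 0 0 0 0;0 1.2 4.85 0 0 0 0;0 1.5 4.85 0 0 0 0;0 1.8 4.85 0 0 0 0;0 2.1 4.85 0 0 0 0;0 2.4 4.85 0 0 0 0;0 2.7 4.85 0 0 0 0"}}

```text
time_s: 17.9
tcp_pos: [0.4654, 0.1962, 0.0511]
orientation: [-0.366, -3.12, 0.0]
ft_force: [-0.4, -2.6, -1.8]
width: 0.041
grip_force: 99.6
```

Call:
{"fn": "step_arm", "kwargs": {"deltas": "0 0.25 0 0 0 0 0;0 0.5 0 0 0 0 0;0 0.75 0 0 0 0 0;0 1 0 0 0 0 0;0 1.2 0 0 0 0 0;0 1.4 0 0 0 0 0;0 1.5 0 0 0 0 0"}}

```text
time_s: 18.6
tcp_pos: [0.4688, 0.2108, 0.0511]
orientation: [-0.366, -3.12, -0.0]
ft_force: [-0.5, -1.6, -1.5]
width: 0.043
grip_force: 99.5
```

```bash
python3 -c "
from h import *
where()
r.grab_frame('wrist')
for t,z in(('plate',.02),('left_rail',.012),('left_rail',.026)):
  for x in r.silhouettes(t,'wrist')[:1]:
    c=max(cv2.findContours(x['mask'].astype(np.uint8),0,2)[0],key=cv2.contourArea)
    b=cv2.boxPoints(cv2.minAreaRect(c)); print(t,x['conf'],b.round().tolist(),[((ray('wrist',p,z)[:2]-C)@np.c_[ex,ey]*1e3).round(1).tolist() for p in b])
"
```

```text
18.6 a,b mm -52.6 -131.1 z 51.1 F nest [-0.1 -1.7 -1.5] w 0.043 q6 -1.14
plate 0.78 [[284.0, 295.0], [285.0, 157.0], [468.0, 159.0], [467.0, 297.0]] [[-1.5, -128.1], [-101.9, -127.6], [-100.7, -9.6], [0.1, 7.0]]
left_rail 0.94 [[451.0, 289.0], [487.0, 99.0], [525.0, 106.0], [489.0, 297.0]] [[-1.0, -0.4], [-137.6, 0.7], [-133.3, 25.9], [5.2, 29.8]]
left_rail 0.94 [[451.0, 289.0], [487.0, 99.0], [525.0, 106.0], [489.0, 297.0]] [[-9.5, -9.6], [-136.6, -8.5], [-132.6, 15.0], [-3.7, 18.6]]
```

Call:
{"fn": "step_arm", "kwargs": {"deltas": "0 0 0.15 0 0 0 0;0 0.2 0.15 0 0 0 0;0 0.35 0.15 0 0 0 0;0 0.5 0.15 0 0 0 0;0 0.6 0.15 0 0 0 0"}}

```text
time_s: 19.3
tcp_pos: [0.4702, 0.2167, 0.0495]
orientation: [-0.366, -3.12, -0.0]
ft_force: [-1.4, -0.6, -3.2]
width: 0.042
grip_force: 99.0
```

Call:
{"fn": "step_arm", "kwargs": {"deltas": "0 0.05 0 0 0 0 0;0 0.1 0 0 0 0 0"}}

```text
time_s: 19.5
tcp_pos: [0.4704, 0.2175, 0.0496]
orientation: [-0.366, -3.12, -0.0]
ft_force: [-0.4, -1.7, -3.3]
width: 0.042
grip_force: 99.0
```

Call:
{"fn": "step_arm", "kwargs": {"deltas": "0 0.05 0 0 0 0 0;0 0.1 0 0 0 0 0"}}

```text
time_s: 19.7
tcp_pos: [0.4707, 0.2184, 0.0496]
orientation: [-0.366, -3.12, 0.0]
ft_force: [-0.9, -1.9, -3.0]
width: 0.042
grip_force: 99.3
```

b is about −123; I press on in half-millimetre steps.

Call:
{"fn": "step_arm", "kwargs": {"deltas": "0 0.05 0 0 0 0 0;0 0.1 0 0 0 0 0"}}

```text
time_s: 19.9
tcp_pos: [0.4709, 0.2193, 0.0496]
orientation: [-0.366, -3.12, 0.0]
ft_force: [-0.3, -2.0, -1.2]
width: 0.044
grip_force: 99.5
```

Call:
{"fn": "step_arm", "kwargs": {"deltas": "0 0.05 0 0 0 0 0;0 0.1 0 0 0 0 0"}}

```text
time_s: 20.1
tcp_pos: [0.4711, 0.2203, 0.0497]
orientation: [-0.366, -3.12, 0.0]
ft_force: [-0.6, -3.2, -0.7]
width: 0.04
grip_force: 99.8
```

Call:
{"fn": "step_arm", "kwargs": {"deltas": "0 0.05 0 0 0 0 0;0 0.1 0 0 0 0 0"}}

```text
time_s: 20.3
tcp_pos: [0.4714, 0.2213, 0.0497]
orientation: [0.366, 3.12, -0.0]
ft_force: [-1.2, -3.9, -0.5]
width: 0.043
grip_force: 99.9
```

```bash
python3 -c "
from h import *
where()
r.grab_frame('wrist')
for t,z in(('plate',.02),('left_rail',.012)):
  for x in r.silhouettes(t,'wrist')[:1]:
    c=max(cv2.findContours(x['mask'].astype(np.uint8),0,2)[0],key=cv2.contourArea)
    b=cv2.boxPoints(cv2.minAreaRect(c)); print(t,x['conf'],b.round().tolist(),[((ray('wrist',p,z)[:2]-C)@np.c_[ex,ey]*1e3).round(1).tolist() for p in b])
"
```

```text
20.3 a,b mm -52.5 -120.4 z 49.7 F nest [-0.3 -4.1 -0.5] w 0.043 q6 -1.12
plate 0.8 [[282.0, 159.0], [465.0, 159.0], [465.0, 296.0], [282.0, 296.0]] [[-101.0, -118.7], [-100.8, -1.6], [-1.2, 15.4], [-1.4, -118.6]]
left_rail 0.67 [[436.0, 290.0], [471.0, 97.0], [509.0, 104.0], [474.0, 297.0]] [[-1.0, -1.4], [-138.5, 0.9], [-134.4, 25.7], [5.0, 28.5]]
```

Call:
{"fn": "step_arm", "kwargs": {"deltas": "0 -1 0 0 0 0 0;0 -2 0 0 0 0 0;0 -2 -3 0 0 0 0;0 -2 -4 0 0 0 0;0 -2 -4 0 0 0 0", "squeeze": 120}}

```text
time_s: 20.95
tcp_pos: [0.4677, 0.2018, 0.0908]
orientation: [0.367, 3.117, 0.002]
ft_force: [-0.4, 0.7, -3.8]
width: 0.034
grip_force: 113.6
```

```bash
python3 -c "
from h import *
where()
print(nest(-.116,-.136,.09,NY+np.pi/4),nest(-.116,-.136,.0483,NY+np.pi/4))
"
```

```text
20.95 a,b mm -51.7 -140.2 z 90.8 F nest [-0.6  0.6 -3.8] w 0.034 q6 -1.16
([6.43, 0.41, 0.06], [[0.003, 0.002, 0.784], [-0.003, 0.004, -2.357]]) ([6.45, 0.4, 4.23], [[0.003, 0.002, 0.784], [-0.003, 0.004, -2.357]])
```

Call:
{"fn": "step_arm", "kwargs": {"deltas": "6.4 0.4 0 0 0 0.785 0;6.4 0.4 0 0 0 0.785 0;6.4 0.4 0 0 0 0.785 0;6.4 0.4 0 0 0 0.785 0;6.4 0.4 0 0 0 0.785 0;6.4 0.4 0 0 0 0.785 0;6.4 0.4 0 0 0 0.785 0;6.4 0.4 2.5 0 0 0.785 0;6.4 0.4 4.2 0 0 0.785 0;6.4 0.4 4.2 0 0 0.785 0;6.4 0.4 4.2 0 0 0.785 0"}}

```text
time_s: 22.05
tcp_pos: [0.4051, 0.2205, 0.047]
orientation: [-1.53, -2.743, 0.001]
ft_force: [-0.3, -0.1, -3.7]
width: 0.03
grip_force: 116.1
```

```bash
cat >> h.py <<'E'
def look(*ts):
  im=r.grab_frame('wrist')
  for t,z in ts:
    for x in r.silhouettes(t,'wrist')[:1]:
      c=max(cv2.findContours(x['mask'].astype(np.uint8),0,2)[0],key=cv2.contourArea)
      b=cv2.approxPolyDP(c,4,True)[:,0][:8]; print(t,x['conf'],[((ray('wrist',p,z)[:2]-C)@np.c_[ex,ey]*1e3).round(1).tolist() for p in b.astype(float)])
  return im
E
python3 -c "
from h import *
where()
im=look(('plate',.02),('parallel_tall',.0145)); cv2.imwrite('pics/w7.png',im[:,:,::-1])
"
```

```text
22.05 a,b mm -116.8 -136.4 z 47.0 F nest [-0.3 -0.1 -3.7] w 0.03 q6 -0.31
plate 0.55 [[-99.6, -0.3], [-102.5, -4.0], [-101.6, -117.3], [-30.5, -118.6], [-2.9, -111.1], [-1.4, -1.1]]
parallel_tall 0.94 [[-140.7, -106.8], [-145.9, -111.9], [-143.5, -118.1], [-114.4, -148.7], [-103.4, -151.8], [-64.5, -190.8], [-60.3, -200.6], [-52.8, -190.5]]
```

View pics/w7.png

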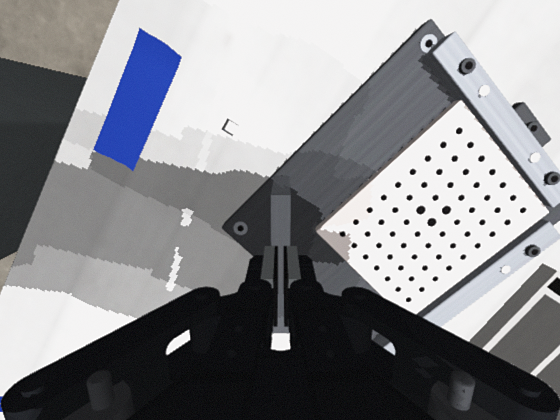

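The view shows the plate home on both rails, its free corner at (317,230) facing the flat of the parallel (291, 180–250). Now the diagonal press.

Call:
{"fn": "step_arm", "kwargs": {"deltas": "0 0.3 -0.1 0 0 0 0;0 0.6 -0.1 0 0 0 0;0 0.9 -0.1 0 0 0 0;0 1.2 -0.1 0 0 0 0;0 1.4 -0.1 0 0 0 0;0 1.5 -0.1 0 0 0 0;0 1.6 -0.1 0 0 0 0"}}

```text
time_s: 22.9
tcp_pos: [0.4191, 0.229, 0.0486]
orientation: [-1.532, -2.743, 0.0]
ft_force: [0.1, 0.0, -2.9]
width: 0.03
grip_force: 115.1
```

Call:
{"fn": "step_arm", "kwargs": {"deltas": "0 0.1 0 0 0 0 0;0 0.2 0 0 0 0 0;0 0.2 0 0 0 0 0"}}

```text
time_s: 23.2
tcp_pos: [0.4208, 0.2301, 0.0486]
orientation: [-1.532, -2.743, 0.0]
ft_force: [0.0, 0.4, -2.8]
width: 0.031
grip_force: 115.6
```

Call:
{"fn": "step_arm", "kwargs": {"deltas": "0 0.1 0 0 0 0 0;0 0.2 0 0 0 0 0;0 0.2 0 0 0 0 0"}}

```text
time_s: 23.5
tcp_pos: [0.4224, 0.2311, 0.0486]
orientation: [-1.532, -2.742, 0.001]
ft_force: [-2.2, -0.8, -1.5]
width: 0.035
grip_force: 115.0
```

Call:
{"fn": "step_arm", "kwargs": {"deltas": "0 0.05 0 0 0 0 0;0 0.1 0 0 0 0 0;0 0.15 0 0 0 0 0;0 0.2 0 0 0 0 0"}}

```text
time_s: 23.9
tcp_pos: [0.424, 0.2321, 0.0486]
orientation: [-1.532, -2.742, 0.001]
ft_force: [-2.5, -1.8, -0.5]
width: 0.036
grip_force: 115.4
```

Call:
{"fn": "step_arm", "kwargs": {"deltas": "0 0.05 0 0 0 0 0;0 0.1 0 0 0 0 0;0 0.15 0 0 0 0 0;0 0.2 0 0 0 0 0"}}

```text
time_s: 24.3
tcp_pos: [0.4257, 0.2331, 0.0486]
orientation: [-1.532, -2.742, 0.001]
ft_force: [-3.3, -2.7, 0.0]
width: 0.035
grip_force: 115.5
```

Call:
{"fn": "step_arm", "kwargs": {"deltas": "0 0.05 -0.05 0 0 0 0;0 0.1 -0.1 0 0 0 0;0 0.15 -0.1 0 0 0 0;0 0.2 -0.1 0 0 0 0"}}

```text
time_s: 24.7
tcp_pos: [0.4272, 0.2341, 0.0493]
orientation: [-1.532, -2.742, 0.001]
ft_force: [-4.3, -2.9, -4.7]
width: 0.033
grip_force: 113.3
```

Call:
{"fn": "step_arm", "kwargs": {"deltas": "0 0.05 0 0 0 0 0;0 0.1 0 0 0 0 0;0 0.15 0 0 0 0 0;0 0.2 0 0 0 0 0"}}

```text
time_s: 25.1
tcp_pos: [0.4288, 0.2351, 0.0493]
orientation: [-1.531, -2.742, 0.002]
ft_force: [-4.7, -3.2, -3.6]
width: 0.03
grip_force: 113.0
```

```bash
python3 -c "
from h import *
where(); s=r.observe(); R0=R.from_rotvec(s['orientation']); print('tool-axes F',R0.inv().apply(s['ft_force']).round(2),'T',R0.inv().apply(s['wrist_torque']).round(3))
look(('plate',.02),('parallel_tall',.0145))
"
```

```text
25.1 a,b mm -97.2 -116.8 z 49.3 F nest [-3.8 -4.2 -3.6] w 0.03 q6 -0.29
tool-axes F [-0.23 -5.65  3.57] T [ 1.275 -0.059 -0.016]
plate 0.89 [[-99.8, -0.3], [-101.0, -101.5], [-85.0, -118.2], [-71.2, -115.1], [-34.2, -118.2], [-25.4, -104.8], [-1.1, -96.8], [-1.1, -0.7]]
parallel_tall 0.69 [[-131.8, -99.2], [-93.6, -138.7], [-95.3, -132.8], [-88.2, -127.9], [-39.8, -180.9], [-33.3, -173.0], [-85.6, -125.3], [-83.8, -120.2]]
```

Call:
{"fn": "step_arm", "kwargs": {"deltas": "0 0.06 0 0 0 0 0;0 0.12 0 0 0 0 0;0 0.18 0 0 0 0 0;0 0.24 0 0 0 0 0;0 0.3 0 0 0 0 0"}}

```text
time_s: 25.75
tcp_pos: [0.431, 0.2366, 0.0492]
orientation: [-1.531, -2.742, 0.003]
ft_force: [-6.4, -3.7, -4.3]
width: 0.033
grip_force: 112.2
```

```bash
python3 -c "
from h import *
where()
im=look(('plate',.02)); a=r.grab_frame('side')
cv2.imwrite('pics/c8.png',np.hstack([im[100:380,80:460,::-1],cv2.resize(a[100:200,250:390,::-1],(392,280))]))
"
```

```text
25.75 a,b mm -95.3 -114.8 z 49.2 F nest [-5.3 -5.1 -4.3] w 0.033 q6 -0.29
plate 0.76 [[-99.2, -0.5], [-100.7, -98.1], [-82.3, -115.3], [-32.3, -118.4], [-25.3, -103.4], [-1.1, -95.4], [-1.3, -0.7]]
```

View pics/c8.png

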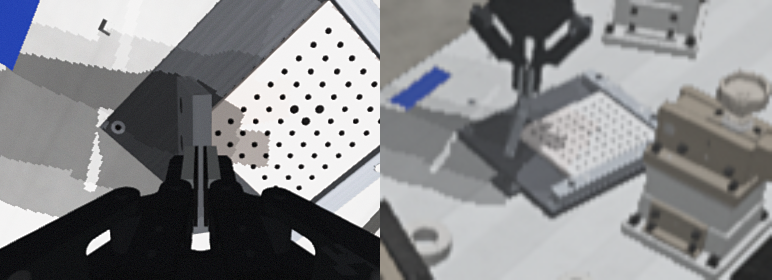

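The parallel leans about 12° in the pads (wrist crop, 180–210, 100–150) while bearing on the corner, and the plate hasn't moved. Force is 7.4 N, so a little more is needed.

Call:
{"fn": "step_arm", "kwargs": {"deltas": "0 0.06 0 0 0 0 0;0 0.12 0 0 0 0 0;0 0.18 0 0 0 0 0;0 0.24 0 0 0 0 0;0 0.3 0 0 0 0 0;0 0.3 0 0 0 0 0"}}

```text
time_s: 26.5
tcp_pos: [0.4357, 0.2389, 0.0504]
orientation: [1.531, 2.741, 0.004]
ft_force: [-0.3, 0.0, -0.4]
width: -0.001
grip_force: 0.0
```

```bash
python3 -c "
from h import *
where();r.grab_frame('side');where()
"
```

```text
26.5 a,b mm -91.4 -111.5 z 50.4 F nest [-0.3 -0.  -0.4] w -0.001 q6 -0.29
26.55 a,b mm -91.6 -111.7 z 50.2 F nest [ 0.2 -0.4 -0.6] w -0.001 q6 -0.29
```

The parallel slipped out of the pads. I check where it lies before moving.

```bash
python3 -c "
from h import *
im=look(('plate',.02),('parallel_tall',.012)); a=r.grab_frame('side')
for t in ('parallel_tall','plate'):
  for x in r.silhouettes(t,'side')[:2]:
    c=max(cv2.findContours(x['mask'].astype(np.uint8),0,2)[0],key=cv2.contourArea); print(t,x['conf'],cv2.approxPolyDP(c,2,True)[:,0].tolist())
cv2.imwrite('pics/c9.png',np.hstack([im[60:360,80:480,::-1],cv2.resize(a[100:200,255:388,::-1],(399,300))]))
"
```

```text
plate 0.6 [[-100.0, -0.7], [-101.2, -65.9], [-78.8, -51.9], [-29.5, -109.9], [-20.1, -101.7], [-4.0, -97.3], [-1.9, -1.3]]
parallel_tall 0.78 [[-123.6, -88.1], [-85.6, -134.1], [-87.9, -127.5], [-75.1, -115.8], [-59.4, -114.7], [-34.8, -126.5], [-25.0, -119.1], [-26.8, -111.3]]
parallel_tall 0.82 [[303, 136], [298, 152], [314, 155], [319, 139]]
plate 0.83 [[346, 146], [331, 134], [325, 134], [320, 138], [317, 154], [313, 158], [320, 161]]
```

View pics/c9.png

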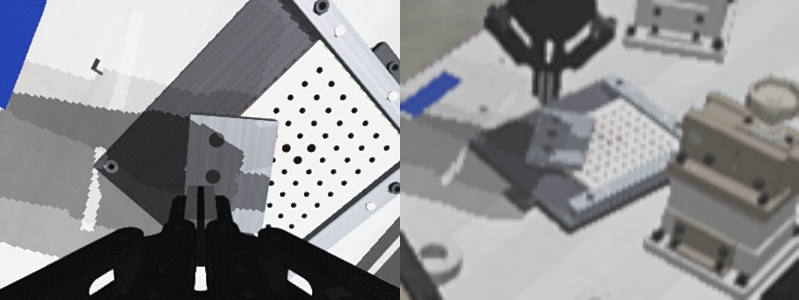

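The parallel lies on its face over the free corner of the plate: full-frame corners at about (270,175), (358,180) and (348,292). The plate is still home. I raise the arm and measure it from above to regrasp it across its 56 mm width.

Call:
{"fn": "step_arm", "kwargs": {"deltas": "0 0 -4 0 0 0 0;0 0 -8 0 0 0 0;0 0 -12 0 0 0 0;-5 0 -15 0 0 0 0.5;-5 0 -15 0 0 0 1;-5 0 -15 0 0 0 1;-5 0 -15 0 0 0 1"}}

```text
time_s: 27.55
tcp_pos: [0.4598, 0.1962, 0.1985]
orientation: [-1.531, -2.741, 0.002]
ft_force: [-0.3, -0.0, 0.1]
width: 0.684
grip_force: 0.0
```

```bash
python3 -c "
from h import *
from itertools import product
where()
im=look(('plate',.02),('parallel_tall',.03),('parallel_tall',.022)); cv2.imwrite('pics/w9.png',im[:,:,::-1])
M=r.camera_model('wrist')
x=r.silhouettes('parallel_tall','wrist')[0]['mask'].astype(np.uint8)
c=max(cv2.findContours(x,0,2)[0],key=cv2.contourArea); print(cv2.approxPolyDP(c,3,True)[:,0].tolist(), cv2.boxPoints(cv2.minAreaRect(c)).round(1).tolist())
print('rel cam',M['world_from_camera'][0][3],M['world_from_camera'][1][3],M['world_from_camera'][2][3])
g=cv2.cvtColor(im,cv2.COLOR_RGB2GRAY)
r.grab_frame('side')
for t in ('parallel_tall','plate'):
  x=r.silhouettes(t,'side')
  if x: c=max(cv2.findContours(x[0]['mask'].astype(np.uint8),0,2)[0],key=cv2.contourArea); print('side',t,x[0]['conf'],cv2.approxPolyDP(c,2,True)[:,0].tolist())
"
```

```text
27.55 a,b mm -58.0 -147.5 z 198.5 F nest [-0.3 -0.1  0.1] w 0.684 q6 -0.38
plate 0.83 [[-97.6, -0.6], [-99.2, -60.9], [-79.3, -49.7], [-27.7, -117.3], [-2.8, -116.2], [-1.9, -0.6]]
parallel_tall 0.74 [[-123.8, -87.9], [-73.9, -146.1], [-33.2, -111.9], [-81.5, -52.5]]
parallel_tall 0.74 [[-124.0, -87.6], [-72.8, -147.3], [-31.2, -112.3], [-80.6, -51.4]]
[[276, 106], [271, 178], [318, 182], [328, 111]] [[270.3999938964844, 179.3000030517578], [276.1000061035156, 104.69999694824219], [328.5, 108.69999694824219], [322.70001220703125, 183.39999389648438]]
rel cam 0.4231215855000557 0.2564422887140965 0.36062376830923315
side parallel_tall 0.71 [[302, 137], [297, 152], [315, 156], [318, 139]]
side plate 0.64 [[346, 146], [331, 134], [325, 134], [320, 137], [313, 159], [321, 161]]
```

```bash
python3 -c "
from h import *
where()
print(nest(-.0766,-.0983,.08,NY+.696),nest(-.0766,-.0983,.0195,NY+.696))
for f,cols in (('w1',(225,230,335)),('w9',None),('w7',(262,300))):
  g=cv2.imread(f'pics/{f}.png',0)
  if cols is None: print([int(v) for v in g[235:275:3,190]],[int(v) for v in g[235:275:3,205]],[int(v) for v in g[235:275:3,220]]); continue
  print(f,[(c,g[236:268:2,c].tolist()) for c in cols])
for z in (0,-.005,-.01,-.013): 
  s=r.observe(); R0=R.from_rotvec(s['orientation']).as_matrix(); print(z,[proj('wrist',s['tcp_pos']+R0@np.array([.011,y,z])).round(1).tolist() for y in(-.0425,-.028)])
"
```

```text
27.95 a,b mm -57.4 -147.4 z 199.4 F nest [-0.2  0.3  0. ] w 1.002 q6 -0.38
([4.83, 2.12, 11.94], [[-0.0, -0.0, 0.089], [0.0, -0.001, -3.052]]) ([4.83, 2.13, 17.99], [[-0.0, -0.0, 0.089], [0.0, -0.001, -3.052]])
w1 [(225, [142, 208, 199, 105, 136, 126, 106, 11, 10, 12, 11, 8, 10, 3, 0, 12]), (230, [214, 203, 196, 189, 185, 188, 187, 154, 97, 78, 96, 94, 90, 97, 103, 73]), (335, [237, 237, 237, 237, 238, 241, 143, 3, 5, 11, 3, 6, 10, 5, 10, 5])]
[177, 176, 175, 180, 175, 173, 231, 242, 241, 248, 8, 14, 14, 17] [177, 177, 177, 176, 175, 178, 140, 59, 65, 66, 69, 67, 73, 51] [177, 177, 173, 174, 176, 33, 11, 8, 12, 8, 5, 4, 5, 11]
w7 [(262, [41, 44, 44, 41, 43, 44, 43, 40, 44, 45, 19, 26, 33, 41, 41, 58]), (300, [41, 40, 45, 46, 49, 42, 45, 44, 46, 42, 13, 11, 15, 14, 11, 13])]
0 [[206.5, 230.7], [231.6, 230.7]]
-0.005 [[204.4, 233.8], [230.2, 233.8]]
-0.01 [[202.2, 237.1], [228.8, 237.0]]
-0.013 [[200.8, 239.1], [227.8, 239.1]]
```

Call:
{"fn": "step_arm", "kwargs": {"deltas": "4.8 2.1 0 0 0 0.089 1;4.8 2.1 6 0 0 0.089 1;4.8 2.1 12 0 0 0.089 1;4.8 2.1 15 0 0 0.089 1;4.8 2.1 17 0 0 0.089 1;4.8 2.1 18 0 0 0.089 1;4.8 2.1 18 0 0 0.089 1;4.8 2.1 18 0 0 0.089 1", "squeeze": 30}}

```text
time_s: 28.75
tcp_pos: [0.4542, 0.248, 0.0209]
orientation: [1.652, 2.671, 0.003]
ft_force: [1.4, 0.6, -0.4]
width: 1.0
grip_force: 0.0
```

```bash
python3 -c "
from h import *
where()
look(('plate',.02),('parallel_tall',.03))
"
```

```text
28.75 a,b mm -75.5 -98.4 z 20.9 F nest [ 1.2  0.9 -0.4] w 1.0 q6 -0.19
plate 0.72 [[-98.7, -0.0], [-100.4, -64.3], [-79.9, -51.5], [-24.9, -117.4], [-1.7, -117.8], [-1.5, -94.2], [-16.4, -86.2], [-28.8, -67.5]]
```

Call:
{"fn": "step_arm", "kwargs": {"deltas": "0 0 0 0 0 0 0.75;0 0 0 0 0 0 0.6;0 0 0 0 0 0 0.5;0 0 0 0 0 0 0.5;0 0 0 0 0 0 0.5"}}

```text
time_s: 29.4
tcp_pos: [0.4533, 0.2477, 0.0196]
orientation: [-1.652, -2.672, 0.0]
ft_force: [0.3, 0.3, -0.2]
width: 0.499
grip_force: 0.0
```

```bash
python3 -c "
from h import *
where()
im=look(('plate',.02),('parallel_tall',.03))
cv2.imwrite('pics/w10.png',im[:,:,::-1])
x=r.silhouettes('parallel_tall','wrist')
for k in x[:2]:
  c=max(cv2.findContours(k['mask'].astype(np.uint8),0,2)[0],key=cv2.contourArea); print(k['conf'],cv2.approxPolyDP(c,3,True)[:,0].tolist())
r.grab_frame('side')
x=r.silhouettes('parallel_tall','side')
for k in x[:2]:
  c=max(cv2.findContours(k['mask'].astype(np.uint8),0,2)[0],key=cv2.contourArea); print('side',k['conf'],cv2.approxPolyDP(c,2,True)[:,0].tolist())
for z in (.03,.022): print([proj('side',[*(C+a*ex+b*ey),z]).round(1).tolist() for a,b in((-.1238,-.0879),(-.0739,-.1461),(-.0332,-.1119),(-.0815,-.0525))])
g=cv2.imread('pics/w10.png',0); print(g[200:270:6,200:360:10])
"
```

```text
29.4 a,b mm -76.3 -98.8 z 19.6 F nest [ 0.3  0.4 -0.2] w 0.499 q6 -0.19
plate 0.79 [[-100.4, -0.9], [-100.3, -65.9], [-80.3, -52.0], [-55.8, -79.6], [-40.1, -76.6], [-9.2, -83.2], [-1.1, -79.1], [-1.8, 0.1]]
parallel_tall 0.8 [[-124.0, -84.5], [-102.8, -112.5], [-97.4, -108.8], [-73.3, -145.8], [-32.5, -111.8], [-84.3, -51.5]]
0.8 [[227, 182], [227, 245], [239, 246], [240, 288], [233, 315], [323, 315], [321, 252], [327, 245], [327, 182]]
side 0.76 [[305, 136], [296, 151], [301, 155], [314, 156], [318, 148], [316, 139]]
[[302.8, 135.7], [298.0, 151.0], [315.7, 153.8], [320.5, 138.5]]
[[302.7, 137.8], [297.9, 153.1], [315.5, 155.9], [320.3, 140.6]]
[[ 47  46  43  99  97  99  95  96  95  92 100 179 187  11 243 244]
 [ 48  44  42  97  97  94  38  96  94  92  94  90 187 250 243 243]
 [ 43  42  46  97  93  40  44  97  94  92  93  90  94 251  18 253]
 [ 45  42  40 100  93  95  42  97  93  92  96  91  96 145 229 245]
 [ 44  46  44  95  89  98  96  94  95  91  95  90  94 200 244 243]
 [ 44  45  41  98  92  97  95  93  93  94  94  92  95   2 244 243]
 [ 45  45  44  97  92 100  96  98  94  93  92  92  93 245 244 246]
 [ 45  45  42  96  94 101  93  95  94  93  93  94  95 187 145 151]
 [ 48  46  47  68  92  99  43  98  97  90  96  92  98  72 171 148]
 [ 46  47  51  69  92  78  41  97  93  91  95  91  98  73 148 171]
 [ 46  15  69  15  96  99  44  97  96  91  94  94  99  13  73  14]
 [ 52  19  70  10  97  97 101  94  91  91  96  91  97  16  68  21]]
```

The fingertips closed just above the slab, so they stand further back than I assumed. I reopen, go 5 mm lower and close again.

Call:
{"fn": "step_arm", "kwargs": {"deltas": "0 0 0 0 0 0 0.9;0 0 0 0 0 0 0.9;0 0 0.25 0 0 0 0.9;0 0 0.5 0 0 0 0.9;0 0 0.5 0 0 0 0.9;0 0 0.5 0 0 0 0.7;0 0 0.5 0 0 0 0.55;0 0 0.5 0 0 0 0.55;0 0 0.5 0 0 0 0.55;0 0 0.5 0 0 0 0.55"}}

```text
time_s: 30.7
tcp_pos: [0.4533, 0.2477, 0.0146]
orientation: [1.652, 2.672, 0.0]
ft_force: [-0.2, 0.4, -0.2]
width: 0.55
grip_force: 0.0
```

```bash
python3 -c "
from h import *
where()
im=look(('parallel_tall',.03),('plate',.02))
cv2.imwrite('pics/w11.png',im[:,:,::-1])
x=r.silhouettes('parallel_tall','wrist')
for k in x[:1]:
  c=max(cv2.findContours(k['mask'].astype(np.uint8),0,2)[0],key=cv2.contourArea); print(k['conf'],cv2.approxPolyDP(c,3,True)[:,0].tolist())
g=cv2.imread('pics/w11.png',0)
for row in range(236,300,4): print(row,g[row,212:346:4].tolist())
s=r.observe(); R0=R.from_rotvec(s['orientation']).as_matrix()
for z in (0,-.005,-.01,-.013,-.02): print(z,[proj('wrist',s['tcp_pos']+R0@np.array([x,-.0235,z])).round(1).tolist() for x in(.011,-.011)])
"
```

```text
30.7 a,b mm -76.2 -98.8 z 14.6 F nest [-0.3  0.4 -0.2] w 0.55 q6 -0.19
parallel_tall 0.82 [[-123.9, -84.0], [-124.0, -88.0], [-103.9, -111.5], [-98.4, -109.9], [-74.5, -145.7], [-32.7, -112.6], [-83.0, -51.8]]
plate 0.9 [[-100.3, -1.0], [-100.3, -66.0], [-79.5, -51.6], [-56.9, -77.8], [-51.7, -74.3], [-37.8, -74.0], [-22.0, -79.3], [-1.5, -76.2]]
0.82 [[226, 183], [221, 189], [225, 246], [235, 250], [230, 319], [323, 321], [330, 186]]
236 [41, 45, 46, 57, 94, 96, 94, 97, 91, 98, 100, 96, 94, 87, 94, 99, 100, 97, 97, 93, 99, 97, 88, 91, 95, 96, 96, 97, 94, 92, 249, 244, 243, 243]
240 [45, 47, 42, 61, 95, 97, 97, 93, 96, 98, 96, 96, 93, 93, 94, 94, 95, 95, 97, 93, 96, 96, 94, 93, 96, 93, 97, 97, 96, 91, 249, 243, 242, 246]
244 [43, 40, 44, 54, 92, 95, 93, 94, 95, 101, 99, 98, 96, 91, 94, 97, 99, 96, 97, 94, 98, 96, 93, 92, 97, 96, 94, 97, 95, 91, 140, 214, 244, 42]
248 [45, 41, 64, 64, 76, 30, 97, 94, 92, 98, 97, 96, 96, 90, 94, 97, 97, 94, 101, 92, 96, 94, 94, 91, 95, 93, 95, 97, 94, 33, 85, 83, 82, 237]
252 [43, 43, 70, 71, 33, 6, 97, 93, 93, 100, 93, 41, 44, 79, 92, 98, 98, 97, 99, 
[... 1081 characters left out ...]
, 96, 99, 89, 93, 94, 97, 93, 97, 94, 100, 94, 91, 95, 94, 92, 95, 95, 99, 9, 3, 11, 13, 24]
288 [102, 54, 11, 4, 10, 13, 95, 93, 96, 96, 98, 93, 96, 88, 92, 93, 95, 93, 97, 93, 96, 94, 93, 96, 94, 93, 94, 95, 100, 10, 2, 6, 9, 29]
292 [35, 23, 19, 14, 11, 10, 94, 92, 95, 96, 98, 69, 58, 81, 91, 96, 96, 88, 96, 92, 94, 94, 94, 93, 95, 94, 95, 96, 96, 40, 6, 3, 11, 19]
296 [8, 11, 15, 5, 5, 50, 95, 92, 94, 95, 58, 41, 44, 40, 78, 95, 98, 90, 96, 97, 96, 94, 92, 90, 98, 92, 96, 94, 89, 252, 7, 12, 8, 16]
0 [[239.6, 230.7], [241.0, 265.3]]
-0.005 [[238.4, 233.8], [239.9, 269.2]]
-0.01 [[237.2, 237.1], [238.7, 273.4]]
-0.013 [[236.4, 239.1], [238.0, 276.0]]
-0.02 [[234.5, 244.2], [236.2, 282.5]]
```

Call:
{"fn": "step_arm", "kwargs": {"deltas": "0 0 0 0 0 0 0.9;0 0 0 0 0 0 0.9;0 0 0.25 0 0 0 0.9;0 0 0.5 0 0 0 0.9;0 0 0.5 0 0 0 0.9;0 0 0.5 0 0 0 0.7;0 0 0.5 0 0 0 0.55;0 0 0.5 0 0 0 0.55;0 0 0.5 0 0 0 0.55;0 0 0.5 0 0 0 0.55"}}

```text
time_s: 31.9
tcp_pos: [0.4533, 0.2477, 0.0096]
orientation: [1.652, 2.672, 0.0]
ft_force: [0.8, -0.0, -0.3]
width: 0.546
grip_force: 0.0
```

```bash
python3 -c "
from h import *
where()
im=look(('parallel_tall',.03),('plate',.02))
cv2.imwrite('pics/w12.png',im[:,:,::-1])
g=im.mean(2).astype(int)
for row in (200,220,232,240,244,248,252,256,264,272): print(row,g[row,212:346:3].tolist())
"
```

```text
31.9 a,b mm -76.2 -98.8 z 9.6 F nest [ 0.8  0.2 -0.3] w 0.546 q6 -0.19
parallel_tall 0.61 [[-124.0, -84.0], [-105.3, -109.8], [-99.5, -107.2], [-74.6, -146.1], [-31.8, -111.3], [-58.6, -83.4], [-83.2, -51.3]]
plate 0.68 [[-100.5, -1.5], [-100.2, -65.4], [-81.3, -51.7], [-59.0, -76.0], [-42.2, -72.9], [-12.6, -77.8], [-4.0, -74.1], [-0.6, -57.8]]
200 [46, 45, 47, 98, 95, 96, 95, 93, 96, 99, 96, 101, 100, 99, 99, 95, 97, 92, 95, 98, 98, 100, 97, 97, 101, 98, 94, 103, 94, 93, 148, 186, 191, 183, 183, 185, 188, 191, 187, 187, 181, 245, 244, 244, 243]
220 [42, 47, 42, 63, 94, 100, 95, 96, 94, 97, 95, 99, 42, 44, 43, 44, 38, 43, 71, 101, 98, 98, 98, 97, 101, 96, 92, 99, 99, 97, 97, 93, 100, 95, 95, 96, 101, 97, 97, 91, 121, 156, 246, 245, 15]
232 [43, 44, 47, 50, 94, 96, 95, 97, 91, 95, 94, 97, 100, 96, 100, 97, 96, 93, 96, 95, 95, 100, 95, 97, 99, 96, 96, 99, 97, 94, 98, 95, 98, 93, 95, 100, 97, 95, 99, 95, 62, 186, 243, 243, 243]
240 [47, 44, 45, 43, 94, 101, 100, 96, 93, 94, 94, 98, 102, 100, 98, 96, 95, 92, 93, 99, 101, 97, 99, 97, 100, 96, 96, 100, 98, 95, 93, 96, 97, 91, 96, 94, 98, 
[... 464 characters left out ...]
, 96, 97, 99, 96, 96, 102, 96, 92, 93, 96, 97, 97, 96, 96, 101, 95, 93, 101, 99, 93, 95, 93, 98, 92, 100, 94, 98, 98, 83, 12, 20, 77, 69, 63, 255]
256 [46, 53, 70, 69, 71, 19, 8, 10, 98, 93, 98, 98, 103, 93, 44, 40, 39, 68, 94, 96, 99, 100, 99, 91, 100, 99, 92, 98, 97, 96, 96, 98, 96, 92, 96, 99, 101, 96, 64, 1, 11, 51, 72, 70, 69]
264 [66, 68, 70, 72, 10, 14, 14, 11, 96, 95, 97, 96, 91, 41, 44, 43, 42, 43, 48, 97, 98, 99, 97, 95, 100, 95, 95, 98, 94, 95, 95, 97, 93, 94, 97, 99, 96, 98, 28, 14, 6, 14, 56, 72, 71]
272 [71, 71, 70, 7, 11, 11, 8, 8, 101, 94, 97, 97, 98, 99, 92, 86, 91, 94, 93, 95, 93, 98, 96, 94, 99, 99, 97, 101, 98, 95, 93, 94, 96, 92, 96, 94, 95, 99, 19, 8, 1, 14, 11, 47, 69]
```

Call:
{"fn": "step_arm", "kwargs": {"deltas": "0 -0.15 0 0 0 0 0.9;0 -0.15 0 0 0 0 0.9;0 -0.15 0.25 0 0 0 0.9;0 -0.15 0.5 0 0 0 0.9;0 -0.15 0.5 0 0 0 0.9;0 -0.15 0.5 0 0 0 0.7;0 -0.15 0.5 0 0 0 0.55;0 -0.15 0.5 0 0 0 0.55;0 -0.15 0.5 0 0 0 0.55;0 -0.15 0.5 0 0 0 0.55"}}

```text
time_s: 33.05
tcp_pos: [0.4519, 0.2471, 0.0051]
orientation: [1.652, 2.672, -0.0]
ft_force: [-2.8, -0.8, 4.8]
width: 0.624
grip_force: 30.4
```

Call:
{"fn": "step_arm", "kwargs": {"deltas": "0 0 0 0 0 0 0.85;0 0 0 0 0 0 0.85;0 0 0.25 0 0 0 0.85;0 0 0.25 0 0 0 0.85;0 0 0.25 0 0 0 0.7;0 0 0.25 0 0 0 0.55;0 0 0.25 0 0 0 0.55;0 0 0.25 0 0 0 0.55;0 0 0.25 0 0 0 0.55"}}

```text
time_s: 33.95
tcp_pos: [0.4519, 0.2471, 0.0023]
orientation: [1.652, 2.672, -0.0]
ft_force: [-1.4, -1.0, 4.9]
width: 0.638
grip_force: 31.5
```

Call:
{"fn": "step_arm", "kwargs": {"deltas": "0 0 -0.05 0 0 0 0.5;0 0 -0.1 0 0 0 0.5;0 0 -0.2 0 0 0 0.5;0 0 -0.4 0 0 0 0.5;0 0 -0.8 0 0 0 0.5;0 0 -1.4 0 0 0 0.5;0 0 -2 0 0 0 0.5", "squeeze": 100}}

```text
time_s: 34.65
tcp_pos: [0.452, 0.2471, 0.0226]
orientation: [1.653, 2.672, 0.0]
ft_force: [-0.2, 0.0, -2.1]
width: 0.599
grip_force: 104.4
```

```bash
python3 -c "
from h import *
where(); s=r.observe(); print(s['grip_force'])
im=look(('plate',.02),('parallel_tall',.05))
cv2.imwrite('pics/w13.png',im[:,:,::-1])
x=r.silhouettes('parallel_tall','wrist')
c=max(cv2.findContours(x[0]['mask'].astype(np.uint8),0,2)[0],key=cv2.contourArea); print(cv2.approxPolyDP(c,3,True)[:,0].tolist())
"
```

```text
34.65 a,b mm -77.4 -99.8 z 22.6 F nest [-0.2 -0.  -2.1] w 0.599 q6 -0.19
104.40991792827845
plate 0.66 [[-99.5, -0.3], [-99.6, -71.5], [-76.2, -51.9], [-51.2, -77.1], [-33.8, -74.5], [-16.2, -80.2], [0.0, -79.6], [-1.4, 0.5]]
parallel_tall 0.56 [[-84.7, -51.2], [-123.5, -85.4], [-73.2, -144.5], [-32.6, -109.9], [-64.1, -77.9], [-73.0, -61.7]]
[[335, 188], [223, 191], [223, 228], [232, 272], [228, 299], [232, 333], [332, 332], [329, 255], [335, 245], [338, 220]]
```

The slab is lifted and level, held across its 56 mm width. I turn it so that its end face points along the nest diagonal and press with that, right at pad height so that it cannot tip.

Call:
{"fn": "step_arm", "kwargs": {"deltas": "0 0 -2 0 0 0 0.5;0 0 -5 0 0 0 0.5;0 0 -6 0 0 0 0.5;0 0 -6 0 0 0 0.5", "squeeze": 120}}

```text
time_s: 35.25
tcp_pos: [0.4525, 0.2473, 0.0829]
orientation: [1.652, 2.671, 0.003]
ft_force: [-0.3, 0.5, -2.9]
width: 0.591
grip_force: 125.0
```

```bash
python3 -c "
from h import *
where(); print(nest(-.1424,-.1614,.083,NY-np.pi/4))
"
```

```text
35.25 a,b mm -76.9 -99.5 z 82.9 F nest [-0.4  0.4 -2.9] w 0.591 q6 -0.19
([-0.55, -9.0, -0.03], [[0.002, -0.001, 1.481], [0.001, 0.002, -1.66]])
```

Call:
{"fn": "step_arm", "kwargs": {"deltas": "-0.5 -9 0 0 0 1.48 0.5;-0.5 -9 0 0 0 1.48 0.5;-0.5 -9 0 0 0 1.48 0.5;-0.5 -9 0 0 0 1.48 0.5;-0.5 -9 0 0 0 1.48 0.5;-0.5 -9 0 0 0 1.48 0.5;-0.5 -9 0 0 0 1.48 0.5;-0.5 -9 0 0 0 1.48 0.5;-0.5 -9 0 0 0 1.48 0.5;-0.5 -9 0 0 0 1.48 0.5;-0.5 -9 0 0 0 1.48 0.5;-0.5 -9 0 0 0 1.48 0.5"}}

```text
time_s: 36.45
tcp_pos: [0.3732, 0.2023, 0.0813]
orientation: [-3.02, -0.864, 0.002]
ft_force: [0.5, 0.2, -2.5]
width: 0.594
grip_force: 125.4
```

```bash
python3 -c "
from h import *
where()
im=look(('plate',.02),('parallel_tall',.111),('parallel_tall',.101),('ring_mid',.018),('far_rail',.026),('left_rail',.026))
cv2.imwrite('pics/w14.png',im[:,:,::-1])
"
```

```text
36.45 a,b mm -143.7 -161.6 z 81.3 F nest [ 0.4  0.3 -2.5] w 0.594 q6 1.23
plate 0.85 [[-98.5, -0.1], [-98.9, -118.4], [-1.1, -118.9], [-0.2, -96.2]]
parallel_tall 0.68 [[-96.6, -148.8], [-134.1, -113.5], [-153.2, -132.0], [-153.5, -136.9], [-187.7, -169.1], [-150.2, -205.4], [-121.2, -171.9], [-112.6, -168.0]]
parallel_tall 0.68 [[-96.8, -151.7], [-137.1, -113.7], [-157.6, -133.6], [-157.9, -138.8], [-194.8, -173.4], [-154.5, -212.5], [-123.2, -176.5], [-113.9, -172.3]]
ring_mid 0.58 [[-13.3, -264.0], [-34.1, -260.4], [-49.2, -273.7], [-47.8, -301.1], [-36.9, -316.9], [-15.1, -319.9], [1.0, -305.8], [2.0, -289.5]]
far_rail 0.61 [[-1.3, -97.6], [-3.9, -151.5], [15.3, -154.5], [16.3, -115.0]]
left_rail 0.62 [[-97.0, -2.1], [-115.4, 16.3], [-131.8, 15.3], [-129.8, -4.8], [-100.9, -5.3]]
```

Call:
{"fn": "step_arm", "kwargs": {"deltas": "0 0 4 0 0 0 0.5;0 0 6 0 0 0 0.5;0 0 7.4 0 0 0 0.5;0 0 7.8 0 0 0 0.5;0 0 7.8 0 0 0 0.5"}}

```text
time_s: 37.3
tcp_pos: [0.3736, 0.2024, 0.004]
orientation: [-3.022, -0.859, 0.001]
ft_force: [1.0, -0.5, -2.7]
width: 0.592
grip_force: 125.8
```

```bash
python3 -c "
from h import *
where();r.grab_frame('wrist');where()
M=r.camera_model('wrist')
x=r.silhouettes('parallel_tall','wrist')
for k in x[:1]:
  c=max(cv2.findContours(k['mask'].astype(np.uint8),0,2)[0],key=cv2.contourArea); p=cv2.approxPolyDP(c,3,True)[:,0]; print(k['conf'],p.tolist())
s=r.observe(); R0=R.from_rotvec(s['orientation']).as_matrix()
for z in(-.0177,-.0277): print(z,[proj('wrist',s['tcp_pos']+R0@np.array([.04,y,z])).round(1).tolist() for y in(-.028,.028)])
"
```

```text
37.3 a,b mm -143.3 -161.4 z 4.0 F nest [ 1.  -0.2 -2.7] w 0.592 q6 1.24
37.35 a,b mm -143.0 -161.2 z 4.5 F nest [ 1.   0.1 -3. ] w 0.587 q6 1.24
0.95 [[225, 188], [221, 193], [224, 245], [230, 250], [232, 275], [228, 298], [230, 334], [331, 334], [330, 254], [337, 241], [337, 188]]
-0.0177 [[224.7, 186.9], [338.2, 186.9]]
-0.0277 [[220.8, 191.3], [342.2, 191.3]]
```

Call:
{"fn": "step_arm", "kwargs": {"deltas": "0 0 0.2 0 0 0 0.5;0 0 0.4 0 0 0 0.5;0 0 0.55 0 0 0 0.5;0 0 0.55 0 0 0 0.5;0.3 0 0.55 0 0 0 0.5;0.6 0 0.55 0 0 0 0.5;0.9 0 0.55 0 0 0 0.5;1.2 0 0.55 0 0 0 0.5;1.4 0 0.55 0 0 0 0.5;1.6 0 0.55 0 0 0 0.5"}}

```text
time_s: 38.4
tcp_pos: [0.3874, 0.2109, -0.0014]
orientation: [-3.022, -0.859, 0.0]
ft_force: [-0.1, 0.0, -3.2]
width: 0.589
grip_force: 125.8
```

Call:
{"fn": "step_arm", "kwargs": {"deltas": "0.1 0 0 0 0 0 0.5;0.2 0 0 0 0 0 0.5;0.2 0 0 0 0 0 0.5"}}

```text
time_s: 38.7
tcp_pos: [0.389, 0.2119, -0.0014]
orientation: [-3.022, -0.859, -0.0]
ft_force: [-1.0, 0.0, -3.6]
width: 0.588
grip_force: 125.8
```

Call:
{"fn": "step_arm", "kwargs": {"deltas": "0.05 0 0 0 0 0 0.5;0.1 0 0 0 0 0 0.5"}}

```text
time_s: 38.9
tcp_pos: [0.3898, 0.2124, -0.0014]
orientation: [-3.022, -0.859, 0.0]
ft_force: [-0.2, -0.2, -3.2]
width: 0.59
grip_force: 125.8
```

Call:
{"fn": "step_arm", "kwargs": {"deltas": "0.05 0 0 0 0 0 0.5;0.1 0 0 0 0 0 0.5"}}

```text
time_s: 39.1
tcp_pos: [0.3907, 0.2129, -0.0014]
orientation: [-3.022, -0.859, -0.0]
ft_force: [0.0, -0.1, -2.7]
width: 0.586
grip_force: 125.8
```

Call:
{"fn": "step_arm", "kwargs": {"deltas": "0.05 0 0 0 0 0 0.5;0.1 0 0 0 0 0 0.5"}}

```text
time_s: 39.3
tcp_pos: [0.3915, 0.2135, -0.0014]
orientation: [-3.022, -0.859, 0.0]
ft_force: [-0.0, -0.6, -2.7]
width: 0.59
grip_force: 125.9
```

Call:
{"fn": "step_arm", "kwargs": {"deltas": "0.05 0 0 0 0 0 0.5;0.1 0 0 0 0 0 0.5"}}

```text
time_s: 39.5
tcp_pos: [0.3919, 0.2138, -0.0015]
orientation: [3.022, 0.859, -0.002]
ft_force: [-3.4, -3.7, -1.0]
width: 0.591
grip_force: 126.0
```

Call:
{"fn": "step_arm", "kwargs": {"deltas": "0.05 0 0 0 0 0 0.5;0.1 0 0 0 0 0 0.5"}}

```text
time_s: 39.7
tcp_pos: [0.392, 0.214, -0.0018]
orientation: [3.022, 0.859, -0.005]
ft_force: [-5.7, -5.9, -1.1]
width: 0.588
grip_force: 126.2
```

Call:
{"fn": "step_arm", "kwargs": {"deltas": "0.03 0 0 0 0 0 0.5;0.05 0 0 0 0 0 0.5;0.05 0 0 0 0 0 0.5;0.05 0 0 0 0 0 0.5"}}

```text
time_s: 40.1
tcp_pos: [0.3921, 0.2141, -0.0019]
orientation: [3.021, 0.859, -0.007]
ft_force: [-6.1, -7.0, -1.2]
width: 0.59
grip_force: 126.3
```

```bash
python3 -c "
from h import *
for i in range(4): where(); r.grab_frame('wrist')
look(('plate',.02))
"
```

```text
40.1 a,b mm -128.0 -145.7 z -1.9 F nest [-4.3 -8.3 -1.2] w 0.59 q6 1.25
40.15 a,b mm -128.0 -145.7 z -1.8 F nest [-4.4 -7.2 -0.4] w 0.589 q6 1.25
40.2 a,b mm -128.0 -145.7 z -1.9 F nest [-4.9 -6.9 -0.6] w 0.589 q6 1.25
40.25 a,b mm -128.0 -145.7 z -1.9 F nest [-4.6 -7.6 -0.2] w 0.584 q6 1.25
plate 0.57 [[-99.0, -7.4], [-98.6, -118.6], [-1.2, -118.7], [-0.7, -105.6]]
```

Call:
{"fn": "step_arm", "kwargs": {"deltas": "0.03 0 0 0 0 0 0.5;0.04 0 0 0 0 0 0.5;0.04 0 0 0 0 0 0.5;0.04 0 0 0 0 0 0.5;0.04 0 0 0 0 0 0.5;0.04 0 0 0 0 0 0.5"}}

```text
time_s: 41.0
tcp_pos: [0.3921, 0.2141, -0.0019]
orientation: [3.021, 0.859, -0.008]
ft_force: [-7.6, -7.1, 0.3]
width: 0.594
grip_force: 126.4
```

Call:
{"fn": "step_arm", "kwargs": {"deltas": "-0.1 0 0 0 0 0 0.5;-0.3 0 0 0 0 0 0.5;-1 0 0 0 0 0 0.5;-2 0 0 0 0 0 0.5;-2 0 -3 0 0 0 0.5;-2 0 -7 0 0 0 0.5;-2 0 -7 0 0 0 0.5"}}

```text
time_s: 41.7
tcp_pos: [0.379, 0.2049, 0.0724]
orientation: [3.021, 0.859, 0.013]
ft_force: [-0.0, 0.5, -3.5]
width: 0.588
grip_force: 126.5
```

```bash
python3 -c "
from h import *
where()
look(('plate',.02))
r.grab_frame('top')
for t,z in(('ring_mid',.018),('ring_small',.016),('pin_gauge_b',.013),('step_block',.04)): print(t,[(p.tolist(),c,ray('top',p,z)[:2].round(3).tolist()) for p,c in best(t,'top')])
print(move([.38,.14,.08],0.4),proj('top',[.38,.14,0]),proj('top',[.4,.09,0]))
g=cv2.imread('pics/top0.png',0); u=proj('top',[.38,.13,0]).astype(int); print(u); print(g[u[1]-30:u[1]+31:5,u[0]-40:u[0]+41:5])
"
```

```text
41.7 a,b mm -138.6 -157.7 z 72.4 F nest [-0.1  0.4 -3.5] w 0.588 q6 1.24
plate 0.83 [[-100.9, -3.9], [-101.3, -119.2], [-5.7, -120.0], [-5.0, -92.1], [-93.2, -4.0]]
ring_mid [([263.2, 230.4], 0.49, [0.469, 0.051])]
ring_small [([252.0, 188.9], 0.55, [0.613, 0.09])]
pin_gauge_b []
step_block [([397.1, 238.2], 0.56, [0.438, -0.403])]
([-3.07, 5.66, -1.23], [[-0.002, 0.001, -1.417], [0.001, 0.002, 1.725]]) [237.75398247 256.44416282] [252.24518087 250.54540461]
[240 256]
[[226 221 229 181 119 124 225 232 231 232 232 232 231 221 229 232 232]
 [229 229 232 227 117 125 115 232 232 233 232 232 231 231 231 232 229]
 [172 200 226 160 118 122 133 232 232 232 232 232 231 229 231 232 196]
 [226 230 232 228 121 133 231 232 232 232 232 232 232 217 230 231 139]
 [186 222 208 177 122 230 232 232 232 232 231 232 232 232 232 207 137]
 [153 153 152 152 119 232 231 232 232 232 231 232 231 232 232 214  78]
 [225 141 122 124 134 231 232 232 232 232 232 233 232 232 162 147 113]
 [231 231 232 232 232 232 232 232 232 231 231 231 232 231 232 193 143]
 [231 232 231 231 231 231 233 232 231 231 232 232 232 232 232 232 231]
 [231 232 231 232 232 232 232 232 232 232 231 232 232 232 231 232 232]
 [232 232 232 232 232 232 232 231 232 232 232 233 232 232 232 233 232]
 [227 226 227 227 231 232 232 231 231 232 228 227 227 222 222 143 160]
 [ 81  81  81  82 220 233 232 232 232 232 222  57  65  67  70  69  63]]
```

```bash
python3 -c "
from h import *
where(); s=r.observe(); R0=R.from_rotvec(s['orientation']).as_matrix(); print(R0.T@(np.array([.385,.12,.072])-s['tcp_pos'])*100)
look(('plate',.02),('far_rail',.026))"
```

```text
42.05 a,b mm -141.1 -158.9 z 67.6 F nest [-0.6  0.1 -3.1] w 0.584 q6 1.24
[-3.69489022  7.62289886 -0.4339946 ]
plate 0.89 [[-98.2, 0.1], [-99.2, -117.7], [-1.0, -119.1], [0.3, -98.2]]
far_rail 0.67 [[-23.2, -253.5], [-42.9, -256.1], [-53.2, -273.4], [-47.4, -297.6], [-30.0, -312.6], [-11.3, -308.4], [-0.3, -290.0], [-0.6, -281.2]]
```

Call:
{"fn": "step_arm", "kwargs": {"deltas": "-3.7 7.6 0 0 0 0 0.5;-3.7 7.6 0 0 0 0 0.5;-3.7 7.6 0 0 0 0 0.5;-3.7 7.6 3 0 0 0 0.5;-3.7 7.6 6 0 0 0 0.5;-3.7 7.6 6.8 0 0 0 0.5;-3.7 7.6 7.4 0 0 0 0.5;-3.7 7.6 7.6 0 0 0 0.5;-3.7 7.6 7.6 0 0 0 0.5"}}

```text
time_s: 43.1
tcp_pos: [0.386, 0.1205, -0.0068]
orientation: [3.022, 0.859, 0.002]
ft_force: [-0.1, -0.4, -2.7]
width: 0.589
grip_force: 126.5
```

Call:
{"fn": "step_arm", "kwargs": {"deltas": "0 0 0.1 0 0 0 0.5;0 0 0.2 0 0 0 0.5;0 0 0.2 0 0 0 0.5"}}

```text
time_s: 43.4
tcp_pos: [0.3856, 0.1204, -0.0092]
orientation: [3.022, 0.859, 0.001]
ft_force: [-0.1, -0.2, -3.0]
width: 0.587
grip_force: 126.5
```

Call:
{"fn": "step_arm", "kwargs": {"deltas": "0 0 0.1 0 0 0 0.5;0 0 0.2 0 0 0 0.5;0 0 0.2 0 0 0 0.5"}}

```text
time_s: 43.7
tcp_pos: [0.3854, 0.1204, -0.0115]
orientation: [-3.022, -0.859, 0.0]
ft_force: [-0.3, 0.4, -2.6]
width: 0.586
grip_force: 126.5
```

Call:
{"fn": "step_arm", "kwargs": {"deltas": "0 0 0.1 0 0 0 0.5;0 0 0.15 0 0 0 0.5;0 0 0.15 0 0 0 0.5"}}

```text
time_s: 44.0
tcp_pos: [0.3854, 0.1204, -0.013]
orientation: [-3.022, -0.859, 0.0]
ft_force: [-0.3, -0.0, -2.9]
width: 0.586
grip_force: 126.5
```

Call:
{"fn": "step_arm", "kwargs": {"deltas": "0 0 0.1 0 0 0 0.5;0 0 0.1 0 0 0 0.5"}}

```text
time_s: 44.2
tcp_pos: [0.3854, 0.1204, -0.014]
orientation: [-3.022, -0.859, 0.0]
ft_force: [0.0, 1.1, -3.6]
width: 0.589
grip_force: 126.5
```

Call:
{"fn": "step_arm", "kwargs": {"deltas": "0 0 0.1 0 0 0 0.5;0 0 0.1 0 0 0 0.5"}}

```text
time_s: 44.4
tcp_pos: [0.3854, 0.1203, -0.015]
orientation: [-3.022, -0.859, 0.0]
ft_force: [0.1, -0.4, -3.1]
width: 0.586
grip_force: 126.5
```

Call:
{"fn": "step_arm", "kwargs": {"deltas": "0 0 0.1 0 0 0 0.5;0 0 0.1 0 0 0 0.5"}}

```text
time_s: 44.6
tcp_pos: [0.3854, 0.1204, -0.016]
orientation: [-3.022, -0.859, 0.0]
ft_force: [-0.4, -1.0, -2.8]
width: 0.589
grip_force: 126.5
```

Call:
{"fn": "step_arm", "kwargs": {"deltas": "0 0 0.1 0 0 0 0.5;0 0 0.1 0 0 0 0.5"}}

```text
time_s: 44.8
tcp_pos: [0.3856, 0.1204, -0.0165]
orientation: [3.022, 0.859, 0.0]
ft_force: [-2.8, -0.0, 5.7]
width: 0.592
grip_force: 128.5
```

It touches down with +5.7 N; I open and lift away.

Call:
{"fn": "step_arm", "kwargs": {"deltas": "0 0 -0.05 0 0 0 0.7;0 0 -0.05 0 0 0 0.9;0 0 -0.05 0 0 0 0.95;0 0 -0.05 0 0 0 0.95;0 0 -2 0 0 0 0.95;0 0 -5 0 0 0 0.95;0 0 -9 0 0 0 0.95;0 0 -14 0 0 0 0.95;0 0 -19 0 0 0 0.95;0 0 -20 0 0 0 0.95;0 0 -20 0 0 0 0.95"}}

```text
time_s: 45.9
tcp_pos: [0.3861, 0.1204, 0.1842]
orientation: [3.021, 0.859, 0.005]
ft_force: [-0.2, 0.4, -0.8]
width: 0.949
grip_force: 0.0
```

```bash
python3 -c "
from h import *
r.grab_frame('wrist'); r.grab_frame('wrist'); where()
look(('plate',.02),('parallel_tall',.01),('left_rail',.012),('ring_mid',.018))
s=r.observe(); print(s['ft_force'],((np.array([.3856,.1204])-C)@np.c_[ex,ey]*1e3))
r.grab_frame('top')
for t in('parallel_tall','parallel_box','plate','ring_mid'): print(t,best(t,'top'))
"
```

```text
46.0 a,b mm -113.5 -238.6 z 181.7 F nest [-0.3 -0.2 -0.3] w 0.952 q6 1.03
plate 0.64 [[-98.3, -1.1], [-98.2, -118.8], [-0.7, -121.0], [0.2, -96.1]]
parallel_tall 0.81 [[-103.8, -191.1], [-159.1, -245.8], [-123.3, -283.2], [-67.0, -230.9]]
left_rail 0.97 [[-96.8, 5.5], [-116.6, 25.3], [-136.3, 23.4], [-131.1, 0.9], [-103.0, 0.9]]
[ 0.59040511 -0.17358371  0.09006537] [-112.70769641 -238.36500408]
parallel_tall []
parallel_box [(array([371.4, 210.8]), 0.58)]
plate [(array([193.1, 225.2]), 0.82)]
ring_mid [(array([175.1, 225.9]), 0.64)]
```

```bash
python3 -c "
from plant import r
print(r.hand_in())"
```

```text
the job is handed in; nothing more can be done
None
```

I handed the job in at about 46 s: the plate is home on both rails, pressed on its free corner at about 10 N, and the tall parallel lies flat on the bare worktop. During a first press at about 7 N the parallel slipped out of the grip and dropped onto the plate; I regrasped it lying down and pressed again with its end face.

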